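# Drive a stuck plug out of a spray-gun head with a shouldered drift

### The arm

A 6-joint arm with a two-finger parallel gripper is mounted at the origin on the work surface. World frame = base frame: x ahead of the robot, y to its left, z up, the work surface at z = 0. Lengths are in m, angles in degrees, forces in N, time in s.
With the tool pointing down it reaches from about 0.25 to 0.725 m from the base axis. Payload 9.7 kg.
Tool frame: the origin (TCP) lies midway between the tips of the shut fingers; the grasp point (between the pads) lies 19 mm behind it (bot.pinch_z is the distance from the TCP to the grasp point, in m); z points along the fingers, y is the direction in which the jaws open and shut (so a half turn about z gives the same grasp; the last joint's range is limited). The gripper opens to 85 mm and grips with 20 to 120 N. Pads are 22 mm wide; open, the fingers measure 114 mm over their backs; the gripper's body (76 mm by 85 mm) begins 54 mm behind the grasp point. The pads swing forward as they close: fully open they stand 13 mm farther back than shut.
Start: joints at [-76.547, 4.979, 10.078, 95.1, 0, 90], TCP at [0.128, -0.535, 0.231] pointing down, gripper open.
Joint ranges: [-179.16, 179.16], [-48.56, 103.87], [-65.8, 70.77], [-126.05, 130.52], [-82.76, 87.17], [-180, 180]. Speed limits (degrees/s): [127.2, 127.2, 147.25, 180, 180, 180].

### API

Orientations are given as [roll, pitch, yaw] about the fixed x, y, z axes, in that order (R = Rz(yaw) Ry(pitch) Rx(roll)).
In Python, from workcell import bot, imaging gives the robot as it stands.
- The arm moves only by the tool servo_tool, never from a script. Its argument "moves" is a list that holds one entry, the list of rows, each a list of 7 numbers: the turn, a rotation vector about the tool's x, y, z in rad, then the shift along the tool's x, y, z in cm, then the finger opening in cm, from 0 to 8.54. A call has 1 to 12 rows; each row shifts and turns the pose as measured when the row begins, along the tool's axes as they then stand; what a row does not reach is not made up. A row lasts 1/12 s, in which the tool goes at most 41.7 mm and 7.16 degrees, less where a joint would pass 70% of its speed; a pose out of reach is approached as far as the arm can. A call is refused whole if a number of a shift passes 4.17 or a number of a turn 0.125, either way. A call with a gripper value outside its range is refused whole. The fingers move at their own pace and stop on an object; "force" is the grip in N (left out, the last holds). Time passes only in rows, so rows that do not move let the fingers close. It gives the time, the measured TCP pose, the force and the opening at its end, in the units of the state.
- bot.get_obs(): the state, without advancing time (a new reading comes with each control period).
- imaging.camera(name): name is "scene" or "side" or "wrist"; returns the picture (384x512x3 uint8, blue, green, red); there is no depth.
- imaging.calibration(name): a dict with "fx", "fy", "cx", "cy" (pixels), "D" ([k1, k2, p1, p2, k3] as OpenCV has them; the pictures are not rectified), "camera_from_world" (4x4, takes a point from world to camera coordinates). Camera axes: x right, y down, z forward; pixel columns grow to the right and rows downward; lengths in m; the calibration is good to about 2 mm. A picture is of the moment at which its call begins: read the wrist's pose just before it. calibration takes no time and is no camera call; for the wrist camera it gives the pose at the moment of the call.
- bot.job_done(): hands the job in, once; it reports no verdict.
The state is a dict: "time": time; "q": joint angles; "qd": joint speeds; "joint_efforts": joint torques, N m; "ee_pos": TCP position; "tcp_rot": TCP orientation; "wrist_force": force on the tool from outside, world axes, zero at the start; "torque": the same for the moment, N m; "opening": finger opening in m.
Only numpy, scipy, OpenCV 4.12 (cv2) and the standard library are available. Lean on these libraries where they do the work, as an engineer would, in place of code of your own. Each camera call takes 0.05 s, during which the arm holds its last target.

### The job

Take the steel drift from its wooden stand and use it to push the stuck brass plug down through the bore of the clamped spray-gun head, until the plug drops into the white tray below and you feel the drift's shoulder press down the sprung top of the stop collar round the bore's mouth. Work by feel and gently: never ram or press the drift hard into the head, its collar or the plug, and leave the jars and the wrench where they are. Then draw the drift out and put it back fully down in its stand.

Things in the scene. Friction and masses are not known exactly. Their poses are not given: they have to be found in the camera images.
- fixture: steel bench fixture, fixed (base 130 x 150 x 8 mm); two jaws (tops 94 mm above the bench) clamp a square aluminium spray-gun head, 44 x 44 mm, from 60 to 104 mm above the bench, above an open white tray. Origin under its centre on the bench, z up, x towards the head's brass-tipped nozzle (reaches 51 mm; a round knob reaches 61 mm behind; both lie below the head's top face)
- bore_mouth (a point): centre of the bore's mouth in the head's top face, 104 mm above the bench; z up. Vertical through bore, 13.5 mm in diameter, 44 mm deep. A concentric steel stop collar (29 mm outside, 17 mm inside) stands round it, set to a different height each time: its top is 4 to 20 mm above this point, and the drift's shoulder lands on it. Head and collar are spoilt by over 30 N
- tray_floor (a point): centre of the floor of the white tray under the bore, 11 mm above the bench; inside the tray measures 104 mm (fixture's x) by 66 mm (y), with walls 19 mm high inside; axes as the fixture's
- plug_center (a point): middle of the brass plug (plain round pin 12.6 mm in diameter, 20 mm long, z along its axis). At the start it is stuck in the bore with its top 6 to 14 mm below the mouth; it holds by friction, sliding under a push of roughly 5 to 15 N (more if pushed fast), and drops free once its top end is within about 4 to 10 mm of the bore's lower end
- drift_handle (a point): middle of the drift's round steel handle, 20 mm in diameter and 50 mm long, upright in the stand at the start, z up along the drift. Below the handle, with a flat shoulder 25 mm under this point, comes a 12 mm shank 72 mm long. Mass about 0.2 kg
- drift_tip (a point): centre of the lower end of the drift's shank (97 mm below the handle's middle; the last 1.5 mm is stepped down to 10 mm diameter); z up along the drift
- stand_mouth (a point): centre of the upper mouth of the hole in the drift's wooden stand, a fixed block 56 x 56 x 76 mm; the mouth is 76 mm above the bench. The hole is vertical, 15 mm in diameter, right through; the drift's shoulder rests on the block's top
- jar_a_mid (a point): middle of a closed paint jar, 46 mm in diameter, 62 mm high; not part of the job
- jar_b_mid (a point): middle of a second closed paint jar of the same size; not part of the job
- wrench_grip (a point): grip of a steel wrench about 150 mm long lying on the bench; not part of the job
- drift: the drift as a whole; origin at the lower end of its shank, z up along the drift
- plug: the plug as a whole; origin at the middle of its lower end face, z along its axis
- stop_ring (a joint): sprung dark ring, 26 mm wide, that forms the top of the stop collar: 0 = at rest, grows as it is pressed down, to its rigid stop at 0.0015 m (gives at about 3 N, fully down at about 8 N)
There are look-alikes about, which are no part of the job. What is meant by the part that bears stand_mouth is not black, green or turquoise, and is the larger of those in its own colour.

How it is judged (in metres and radians):
On the way, in this order (a step that is already met when the one before it is completed fails the run):
1. the drift is in the bore and is pushing the plug down (contact force between drift and plug above 1 N and distance of plug_center from where it was at the start of the episode above 0.003 m and horizontal distance between drift_tip and bore_mouth below 0.003 m and z of drift_tip in the frame of bore_mouth below -0.008 m).
2. the plug has dropped into the tray and the drift's shoulder presses down the stop collar's sprung top (by 0.7 mm or more) (z of plug_center in the frame of tray_floor below 0.025 m and z of drift_tip in the frame of bore_mouth below -0.05 m and horizontal distance between drift_tip and bore_mouth below 0.003 m and value of joint stop_ring above 0.0007 m).
At the end, for the whole second after the job is handed in: the plug lies in the white tray under the bore; the drift stands upright (within 0.1 rad) in its stand, its shank down the hole with the shoulder within 4 mm of the block's top, released and at rest (z of plug_center in the frame of tray_floor below 0.025 m and x of plug_center in the frame of tray_floor between -0.055 and 0.055 m and y of plug_center in the frame of tray_floor between -0.036 and 0.036 m and horizontal distance between drift_tip and stand_mouth below 0.005 m and z of drift_tip in the frame of stand_mouth below -0.068 m and angle between drift's own z axis and vertical below 0.1 rad and linear speed of drift below 0.02 m/s); the robot touches nothing.
It fails at once if the drift is pressed on the head, its collar or the fixture with more than 30 N (contact force between drift and fixture above 30 N).
It fails at once if the drift is pressed on the plug with more than 30 N (contact force between drift and plug above 30 N).
It fails at once if a jar is moved by more than 20 mm (distance of any of jar_a_mid, jar_b_mid from where it was at the start of the episode above 0.02 m).
It fails at once if the wrench is moved by more than 20 mm (distance of wrench_grip from where it was at the start of the episode above 0.02 m).
It also fails if it takes over 58 s, if anything falls off the work surface, if the arm or the gripper's body presses on something with over 40 N, if the wrist force passes 120 N, or if a joint passes its speed limit or range.

## Working session

There is one attempt and no reset: what is moved stays moved. The work goes in short steps, Python scripts to look and compute and a tool call to move; the robot and the scene stay as the last step left them, time stands still between calls to the robot, and variables do not carry over. Pictures are saved under pics/ and viewed, and the job is handed in when it is done.

Besides the shell and the picture viewer there is one more tool, called after ">>>" in YAML: its name, and indented under it one key for each argument. servo_tool: Moves the arm, as the interface text tells. Its arguments: {"type":"object","properties":{"moves":{"type":"array","items":{"type":"array","items":{"type":"array","items":{"type":"number"}}}},"force":{"type":"number"}},"required":["moves"]}

```bash
ls; mkdir -p pics; python3 - <<'E'
from workcell import bot, imaging
import cv2
o=bot.get_obs(); print(o, bot.pinch_z)
for n in("scene","side","wrist"):
    cv2.imwrite(f"pics/{n}0.png",imaging.camera(n)); c=imaging.calibration(n); print(n,c)
E
```

```text
pics
{'time': 0.0, 'q': array([-7.65470575e+01,  5.01098407e+00,  1.00335871e+01,  9.50995717e+01,
        6.54785410e-04,  9.00007102e+01]), 'qd': array([-0.05773134,  0.01521798,  0.03542241, -0.20434607, -0.08110584,
       -0.02686568]), 'joint_efforts': array([ 1.73126999e-03, -5.20391750e+01,  4.64800358e+01,  1.64446549e-02,
        1.70314242e-04, -1.06022864e-05]), 'ee_pos': array([ 0.12790418, -0.53467949,  0.23057642]), 'tcp_rot': array([-1.79923031e+02, -6.53830815e-04,  1.34522315e+01]), 'wrist_force': array([ 0.15586772, -0.69283871, -0.2208856 ]), 'torque': array([ 0.01401529, -0.06418481,  0.01509906]), 'opening': 0.08552271663165302} 0.0187
scene {'fx': 416.50759180090984, 'fy': 416.50759180090984, 'cx': 252.30426250727083, 'cy': 197.00233107632906, 'D': array([-0.06037576,  0.        ,  0.        ,  0.        ,  0.        ]), 'camera_from_world': array([[-2.84360668e-01,  9.58717027e-01, -8.19622318e-04,
         2.38302516e-01],
       [ 8.06328696e-01,  2.38698815e-01, -5.41162554e-01,
        -4.07858824e-01],
       [-5.18626112e-01, -1.54546230e-01, -8.40917605
[... 424 characters left out ...]
0.64241963,  0.04416235],
       [ 0.02662666,  0.64189722, -0.76632824,  0.85297769],
       [ 0.        ,  0.        ,  0.        ,  1.        ]])}
wrist {'fx': 278.28401600852254, 'fy': 278.28401600852254, 'cx': 253.5900273180566, 'cy': 194.9897461897095, 'D': array([-0.05671934,  0.        ,  0.        ,  0.        ,  0.        ]), 'camera_from_world': array([[ 2.32578955e-01, -9.72577469e-01, -3.11078774e-04,
        -5.49784548e-01],
       [-9.26442633e-01, -2.21643743e-01,  3.04266494e-01,
        -3.90153149e-02],
       [-2.95991685e-01, -7.04777867e-02, -9.52586901e-01,
         3.80244543e-01],
       [ 0.00000000e+00,  0.00000000e+00,  0.00000000e+00,
         1.00000000e+00]])}
```

View pics/scene0.png

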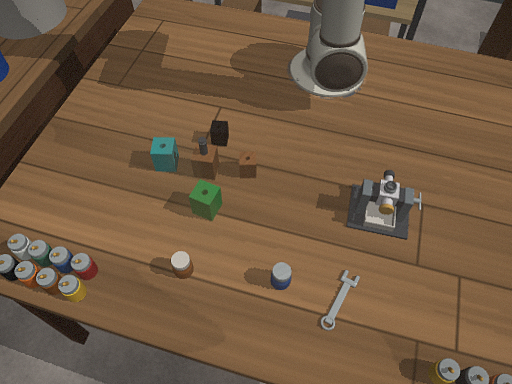

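View pics/side0.png

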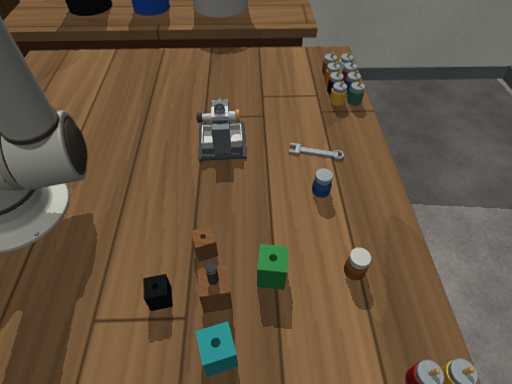

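View pics/wrist0.png

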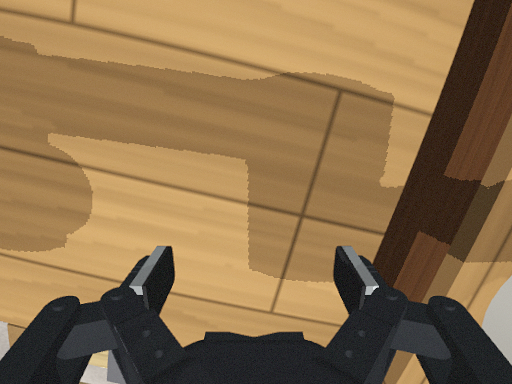

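```bash
python3 - <<'E'
import cv2,numpy as np
a=cv2.imread("pics/scene0.png");b=cv2.imread("pics/side0.png")
def crop(im,x,y,w,h,s): return cv2.resize(im[y:y+h,x:x+w],None,fx=s,fy=s,interpolation=cv2.INTER_CUBIC)
cv2.imwrite("pics/c1.png",np.hstack([crop(a,180,115,80,80,5),crop(b,180,220,80,100,4)[:400]]).astype(np.uint8)) if 0 else None
cv2.imwrite("pics/c1.png",np.hstack([crop(a,180,115,80,80,5),cv2.resize(crop(b,180,225,80,80,5),(400,400))]))
cv2.imwrite("pics/c2.png",np.hstack([crop(a,345,165,80,80,5),crop(b,185,90,80,80,5)]))
E
```

```text
(no output)
```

View pics/c1.png

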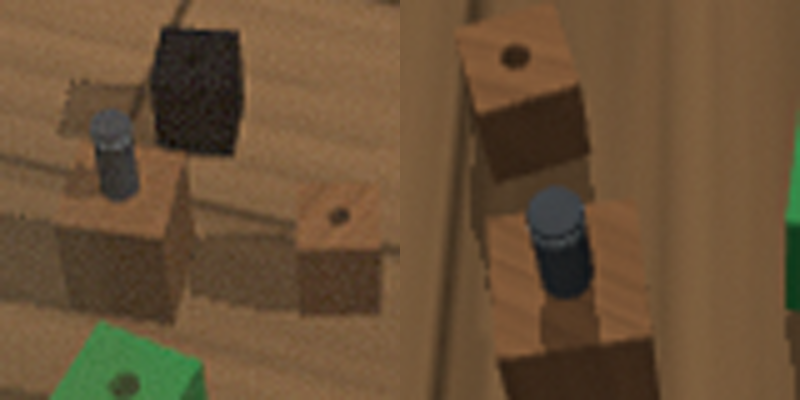

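View pics/c2.png

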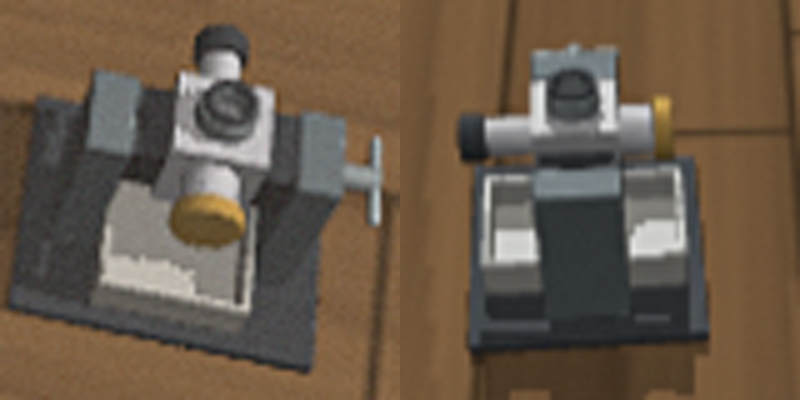

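```bash
cat > h.py <<'E'
import cv2,numpy as np
from workcell import bot, imaging
def norm(n,uv,c=None):
    c=c or imaging.calibration(n); K=np.array([[c['fx'],0,c['cx']],[0,c['fy'],c['cy']],[0,0,1.]])
    return cv2.undistortPoints(np.array([[uv]],float),K,c['D'])[0,0], c['camera_from_world']
def tri(*obs):
    A=[]
    for n,uv in obs:
        p,T=norm(n,uv); A+= [p[0]*T[2]-T[0], p[1]*T[2]-T[1]]
    X=np.linalg.svd(np.array(A))[2][-1]; return X[:3]/X[3]
def ray(n,uv,z,c=None):
    p,T=norm(n,uv,c); R=T[:3,:3]; o=-R.T@T[:3,3]; d=R.T@np.array([p[0],p[1],1]); return o+d*(z-o[2])/d[2]
def proj(n,X,c=None):
    c=c or imaging.calibration(n);K=np.array([[c['fx'],0,c['cx']],[0,c['fy'],c['cy']],[0,0,1.]]);T=c['camera_from_world']
    return cv2.projectPoints(np.array([X],float),cv2.Rodrigues(T[:3,:3])[0],T[:3,3],K,c['D'])[0][0,0]
E
python3 - <<'E'
from h import *
np.set_printoptions(precision=4,suppress=True)
print('top',tri(('scene',(202.2,140)),('side',(211,267.4))))
for n,uv in (('scene',(202.2,140)),('side',(211,267.4))): print(ray(n,uv,.126))
print('collar',tri(('scene',(390.4,186)),('side',(219.4,107.6))))
for z in(.108,.116,.124):print(z,ray('scene',(390.4,186),z),ray('side',(219.4,107.6),z))
S=lambda x,y:(180+x/5,115+y/5)
print('stand top corners',[ray('scene',S(*p),.076) for p in((165,237),(60,225),(190,152))])
D=lambda x,y:(180+(x-400)/5,225+y/5)
print('side',[ray('side',D(*p),.076) for p in((500,358),(655,337),(640,200),(488,215))])
F=lambda x,y:(345+x/5,165+y/5); G=lambda x,y:(185+(x-400)/5,90+y/5)
print('head sc',[ray('scene',F(*p),.104) for p in((180,155),(265,165),(274,90),(188,75))])
print('base',[ray('scene',F(*p),.008) for p in((10,305),(310,370))],[ray('side',G(*p),.008) for p in((470,347),(708,338),(693,157))])
print('nozzle/knob',tri(('scene',F(208,222)),('side',G(663,125))),tri(('scene',F(221,42)),('side',G(470,138))))
for nm,a,b in(('jara',(181,258),(359,256)),('jarb',(281,269),(323,175)),('small',(247,157),(203,236)),('black',(219,126),(157,285))): print(nm,tri(('scene',a),('side',b)))
E
```

```text
top [ 0.4855 -0.2331  0.1233]
[ 0.4865 -0.2316  0.126 ]
[ 0.4866 -0.2354  0.126 ]
collar [0.4846 0.2271 0.1156]
0.108 [0.4789 0.2285 0.108 ] [0.4836 0.2373 0.108 ]
0.116 [0.4851 0.227  0.116 ] [0.4846 0.2267 0.116 ]
0.124 [0.4912 0.2254 0.124 ] [0.4855 0.216  0.124 ]
stand top corners [array([ 0.5088, -0.2   ,  0.076 ]), array([ 0.5166, -0.2532,  0.076 ]), array([ 0.4533, -0.206 ,  0.076 ])]
side [array([ 0.4639, -0.2659,  0.076 ]), array([ 0.519 , -0.2597,  0.076 ]), array([ 0.5126, -0.2047,  0.076 ]), array([ 0.4555, -0.2092,  0.076 ])]
head sc [array([0.5102, 0.2114, 0.104 ]), array([0.5045, 0.2499, 0.104 ]), array([0.4608, 0.2498, 0.104 ]), array([0.4639, 0.2095, 0.104 ])]
base [array([0.5527, 0.1578, 0.008 ]), array([0.5472, 0.3043, 0.008 ])] [array([0.4248, 0.1478, 0.008 ]), array([0.5519, 0.151 , 0.008 ]), array([0.5452, 0.3026, 0.008 ])]
nozzle/knob [0.5308 0.2315 0.0871] [0.4279 0.225  0.0873]
jara [ 0.7695 -0.1849  0.0624]
jarb [0.7316 0.0329 0.0626]
small [ 0.458  -0.1276  0.0608]
black [ 0.3778 -0.2321  0.0597]
```

```bash
cat >> h.py <<'E'
from scipy.spatial.transform import Rotation as Ro
def plan(tgt,yaw=None,n=None):
    o=bot.get_obs(); R=Ro.from_euler('xyz',o['tcp_rot'],degrees=True); d=np.array(tgt)-o['ee_pos']
    Rt=Ro.from_euler('xyz',[180,0,o['tcp_rot'][2] if yaw is None else yaw],degrees=True)
    rv=(R.inv()*Rt).as_rotvec()
    n=n or int(max(np.ceil(np.linalg.norm(d)/.040),np.ceil(np.linalg.norm(rv)/.12),1))
    print('t',round(o['time'],2),'pos',o['ee_pos'].round(4),'rot',o['tcp_rot'].round(2),'F',o['wrist_force'].round(1),'q6',o['q'][5].round(1),'op',round(o['opening'],4),'n',n)
    for i in range(n):
        Ri=R*Ro.from_rotvec(rv*i/n); print((rv/n).round(3).tolist(),(Ri.inv().apply(d/n)*100).round(2).tolist())
E
python3 - <<'E'
from h import *
plan((.4865,-.2335,.2),55,12)
c=imaging.calibration('wrist')['camera_from_world'];o=bot.get_obs()
R=Ro.from_euler('xyz',o['tcp_rot'],degrees=True)
print('cam centre in tool',R.inv().apply(-c[:3,:3].T@c[:3,3]-o['ee_pos']), 'axis',R.inv().apply(c[2,:3]))
E
```

```text
t 0.15 pos [ 0.1279 -0.5347  0.2307] rot [-179.94   -0.     13.45] F [ 0.1  0.1 -0.4] q6 90.0 op 0.0854 n 12
[-0.0, -0.0, -0.06] [3.49, -1.75, 0.26]
[-0.0, -0.0, -0.06] [3.59, -1.53, 0.26]
[-0.0, -0.0, -0.06] [3.68, -1.31, 0.26]
[-0.0, -0.0, -0.06] [3.75, -1.09, 0.26]
[-0.0, -0.0, -0.06] [3.81, -0.86, 0.26]
[-0.0, -0.0, -0.06] [3.85, -0.63, 0.26]
[-0.0, -0.0, -0.06] [3.88, -0.39, 0.26]
[-0.0, -0.0, -0.06] [3.9, -0.16, 0.26]
[-0.0, -0.0, -0.06] [3.9, 0.08, 0.26]
[-0.0, -0.0, -0.06] [3.89, 0.31, 0.26]
[-0.0, -0.0, -0.06] [3.86, 0.55, 0.26]
[-0.0, -0.0, -0.06] [3.82, 0.78, 0.26]
cam centre in tool [ 7.84769344e-02 -7.78817071e-05 -1.43184408e-01] axis [-3.04295514e-01  6.87534524e-04  9.52577434e-01]
```

>>> servo_tool:
  moves:
    - [[0, 0, -0.06, 3.5, -1.75, 0.26, 5], [0, 0, -0.06, 3.6, -1.53, 0.26, 5], [0, 0, -0.06, 3.7, -1.3, 0.26, 5], [0, 0, -0.06, 3.75, -1.1, 0.26, 5], [0, 0, -0.06, 3.8, -0.86, 0.26, 5], [0, 0, -0.06, 3.85, -0.63, 0.26, 5], [0, 0, -0.06, 3.9, -0.4, 0.26, 5], [0, 0, -0.06, 3.9, -0.16, 0.26, 5], [0, 0, -0.06, 3.9, 0.08, 0.26, 5], [0, 0, -0.06, 3.9, 0.3, 0.26, 5], [0, 0, -0.06, 3.85, 0.55, 0.26, 5], [0, 0, -0.06, 3.8, 0.78, 0.26, 5]]

```text
time: 1.15
ee_pos: [0.4931, -0.2206, 0.1947]
tcp_rot: [-179.8, -0.0, 55.8]
wrist_force: [-0.0, -0.6, -0.6]
opening: 0.0498
```

```bash
python3 - <<'E'
from h import *
plan((.4865,-.2335,.165))
c=imaging.calibration('wrist');im=imaging.camera('wrist');cv2.imwrite("pics/w1.png",im)
print(proj('wrist',(.4865,-.2335,.126),c)); np.save('w1c.npy',c,allow_pickle=True)
E
```

```text
t 1.15 pos [ 0.4931 -0.2206  0.1947] rot [-1.7979e+02 -3.0000e-02  5.5820e+01] F [-0.  -0.6 -0.6] q6 100.0 op 0.0498 n 1
[-0.004, -0.001, 0.0] [-1.44, 0.19, 2.97]
[255.51203345 223.73857596]
```

View pics/w1.png

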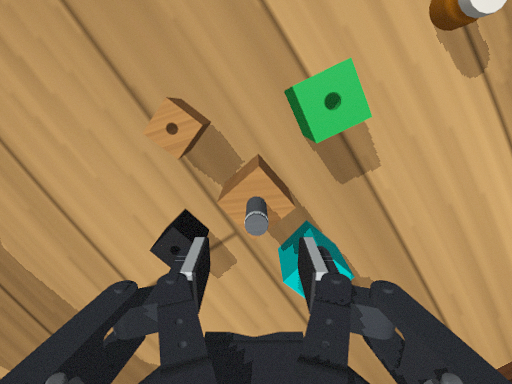

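```bash
python3 - <<'E'
from h import *
im=cv2.imread("pics/w1.png");c=np.load('w1c.npy',allow_pickle=True).item()
cv2.imwrite("pics/w1c.png",cv2.resize(im[150:250,210:310],None,fx=6,fy=6,interpolation=cv2.INTER_CUBIC))
print(ray('wrist',(257,225),.126,c))
E
```

```text
[ 0.48688454 -0.23513255  0.126     ]
```

View pics/w1c.png

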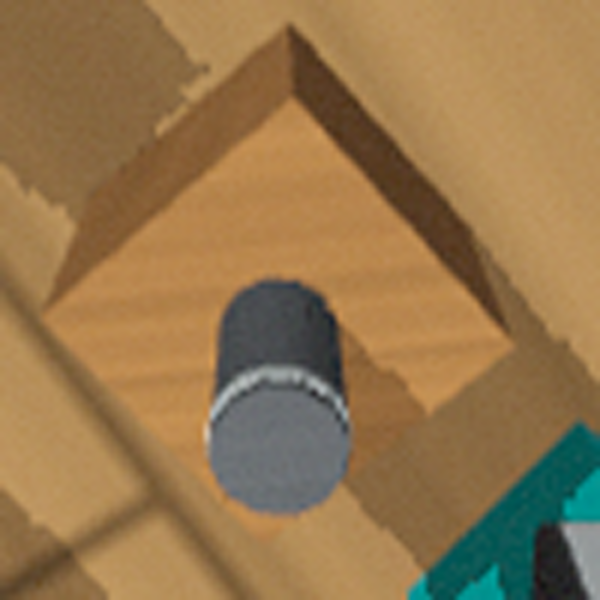

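>>> servo_tool:
  moves:
    - [[0, 0, 0, 0, 0, 0, 5], [0, 0, 0, 0, 0, 0, 5]]

```text
time: 1.37
ee_pos: [0.4989, -0.2134, 0.1919]
tcp_rot: [-179.6, -0.2, 56.7]
wrist_force: [0.2, 0.4, -0.1]
opening: 0.0499
```

```bash
python3 - <<'E'
from h import *
plan((.4867,-.234,.16));plan((.4867,-.234,.087))
E
```

```text
t 1.37 pos [ 0.4989 -0.2134  0.1919] rot [-1.7962e+02 -1.6000e-01  5.6670e+01] F [ 0.2  0.4 -0.1] q6 100.1 op 0.0499 n 1
[-0.007, -0.003, 0.0] [-2.4, 0.13, 3.18]
t 1.37 pos [ 0.4989 -0.2134  0.1919] rot [-1.7962e+02 -1.6000e-01  5.6670e+01] F [ 0.2  0.4 -0.1] q6 100.1 op 0.0499 n 3
[-0.002, -0.001, 0.0] [-0.81, 0.06, 3.49]
[-0.002, -0.001, 0.0] [-0.81, 0.05, 3.49]
[-0.002, -0.001, 0.0] [-0.8, 0.04, 3.5]
```

>>> servo_tool:
  moves:
    - [[-0.004, -0.003, 0, -1.2, 0.06, 0.8, 5], [-0.002, 0, 0, -1.0, 0.06, 0.8, 5], [0, 0, 0, -0.2, 0, 0.5, 5], [0, 0, 0, 0, 0, 0, 5], [0, 0, 0, 0, 0, 0, 5]]

```text
time: 1.78
ee_pos: [0.482, -0.2394, 0.1685]
tcp_rot: [-179.9, 0.1, 56.2]
wrist_force: [0.2, -0.1, 0.8]
opening: 0.0499
```

```bash
python3 - <<'E'
from h import *
plan((.4867,-.234,.15));plan((.4867,-.234,.087))
c=imaging.calibration('wrist');im=imaging.camera('wrist');cv2.imwrite("pics/w2.png",cv2.resize(im[180:330,170:345],None,fx=4,fy=4,interpolation=cv2.INTER_CUBIC))
print(proj('wrist',(.4867,-.234,.126),c),proj('wrist',bot.get_obs()['ee_pos'],c))
E
```

```text
t 1.78 pos [ 0.482  -0.2394  0.1685] rot [-1.7993e+02  8.0000e-02  5.6230e+01] F [ 0.2 -0.1  0.8] q6 97.4 op 0.0499 n 1
[-0.001, 0.001, -0.0] [0.71, 0.1, 1.85]
t 1.78 pos [ 0.482  -0.2394  0.1685] rot [-1.7993e+02  8.0000e-02  5.6230e+01] F [ 0.2 -0.1  0.8] q6 97.4 op 0.0499 n 3
[-0.0, 0.0, -0.0] [0.24, 0.03, 2.72]
[-0.0, 0.0, -0.0] [0.24, 0.03, 2.72]
[-0.0, 0.0, -0.0] [0.24, 0.03, 2.72]
[254.33005303 210.80992774] [252.85630161 248.62940273]
```

View pics/w2.png

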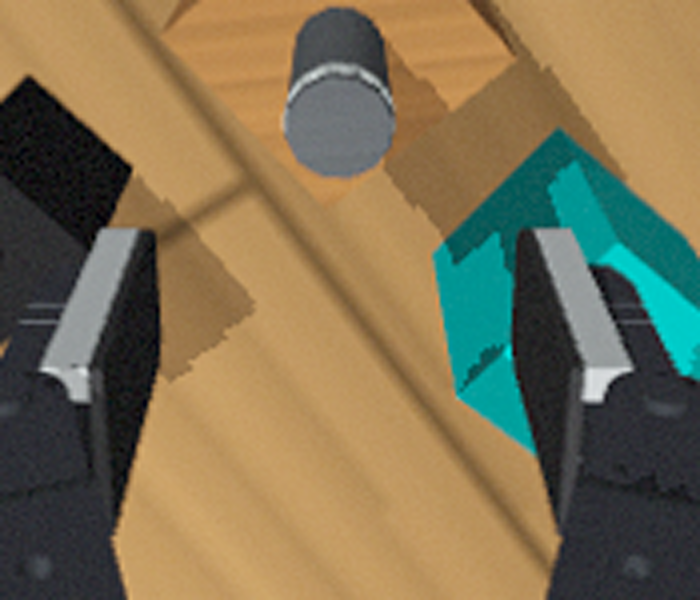

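>>> servo_tool:
  moves:
    - [[0, 0, 0, 0.5, 0.08, 1.0, 5], [0, 0, 0, 0.1, 0.0, 1.5, 5], [0, 0, 0, 0, 0, 1.0, 5], [0, 0, 0, 0, 0, 0, 5], [0, 0, 0, 0, 0, 0, 5]]

```text
time: 2.25
ee_pos: [0.4866, -0.2348, 0.1318]
tcp_rot: [180.0, 0.0, 56.1]
wrist_force: [0.5, 0.6, 0.3]
opening: 0.0499
```

```bash
python3 - <<'E'
from h import *
plan((.4867,-.234,.087))
E
```

```text
t 2.25 pos [ 0.4866 -0.2348  0.1318] rot [1.7996e+02 4.0000e-02 5.6110e+01] F [0.5 0.6 0.3] q6 98.2 op 0.0499 n 2
[0.0, 0.0, 0.0] [0.04, -0.02, 2.24]
[0.0, 0.0, 0.0] [0.04, -0.02, 2.24]
```

>>> servo_tool:
  moves:
    - [[0, 0, 0, 0.04, -0.02, 1.2, 5], [0, 0, 0, 0, 0, 1.4, 5], [0, 0, 0, 0, 0, 1.0, 5], [0, 0, 0, 0, 0, 0.4, 5], [0, 0, 0, 0, 0, 0, 5], [0, 0, 0, 0, 0, 0, 5]]

```text
time: 2.75
ee_pos: [0.4875, -0.234, 0.0894]
tcp_rot: [179.9, 0.0, 56.2]
wrist_force: [0.1, -0.3, 0.2]
opening: 0.05
```

```bash
python3 - <<'E'
from h import *
plan((.4867,-.234,.087))
c=imaging.calibration('wrist');im=imaging.camera('wrist');cv2.imwrite("pics/w3.png",cv2.resize(im[150:330,170:345],None,fx=3,fy=3,interpolation=cv2.INTER_CUBIC))
E
```

```text
t 2.75 pos [ 0.4875 -0.234   0.0894] rot [1.7988e+02 3.0000e-02 5.6150e+01] F [ 0.1 -0.3  0.2] q6 98.2 op 0.05 n 1
[0.002, 0.0, 0.0] [-0.04, -0.07, 0.24]
```

View pics/w3.png

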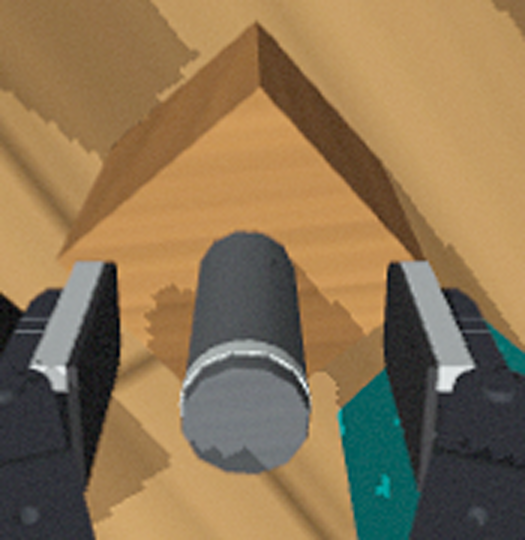

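>>> servo_tool:
  moves:
    - [[0, 0, 0, 0, 0, 0, 3], [0, 0, 0, 0, 0, 0, 2], [0, 0, 0, 0, 0, 0, 1.5], [0, 0, 0, 0, 0, 0, 1.5], [0, 0, 0, 0, 0, 0, 1.5], [0, 0, 0, 0, 0, 0, 1.5]]
  force: 60

```text
time: 3.3
ee_pos: [0.4881, -0.2344, 0.0913]
tcp_rot: [179.8, 0.0, 56.1]
wrist_force: [-0.7, 0.7, -1.5]
opening: 0.0185
```

```bash
python3 - <<'E'
from h import *
plan((.4867,-.234,.12))
c=imaging.calibration('wrist');im=imaging.camera('wrist');cv2.imwrite("pics/w4.png",cv2.resize(im[150:330,170:345],None,fx=3,fy=3,interpolation=cv2.INTER_CUBIC))
E
```

```text
t 3.3 pos [ 0.4881 -0.2344  0.0913] rot [1.7976e+02 1.0000e-02 5.6150e+01] F [-0.7  0.7 -1.5] q6 98.2 op 0.0185 n 1
[0.004, 0.0, 0.0] [-0.05, -0.13, -2.87]
```

View pics/w4.png

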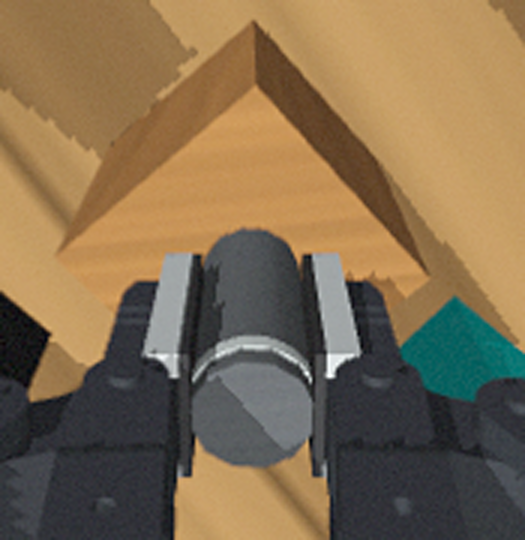

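>>> servo_tool:
  moves:
    - [[0.004, 0, 0, 0, 0, -0.8, 1.5], [0, 0, 0, 0, 0, -1.4, 1.5], [0, 0, 0, 0, 0, -1.8, 1.5], [0, 0, 0, 0, 0, -2.0, 1.5], [0, 0, 0, 0, 0, -2.0, 1.5], [0, 0, 0, 0, 0, -2.0, 1.5], [0, 0, 0, 0, 0, -2.0, 1.5], [0, 0, 0, 0, 0, -1.2, 1.5], [0, 0, 0, 0, 0, -0.4, 1.5], [0, 0, 0, 0, 0, 0, 1.5]]

```text
time: 4.18
ee_pos: [0.4877, -0.2342, 0.2371]
tcp_rot: [-179.9, -0.0, 56.1]
wrist_force: [0.2, -0.3, -1.9]
opening: 0.0184
```

```bash
python3 - <<'E'
from h import *
plan((.485,.225,.24))
print(bot.get_obs()['q'].round(1))
E
```

```text
t 4.18 pos [ 0.4877 -0.2342  0.2371] rot [-179.94   -0.     56.14] F [ 0.2 -0.3 -1.9] q6 98.2 op 0.0184 n 12
[-0.0, -0.0, 0.0] [3.17, -2.15, -0.02]
[-0.0, -0.0, 0.0] [3.17, -2.15, -0.02]
[-0.0, -0.0, 0.0] [3.17, -2.15, -0.02]
[-0.0, -0.0, 0.0] [3.17, -2.15, -0.02]
[-0.0, -0.0, 0.0] [3.17, -2.15, -0.02]
[-0.0, -0.0, 0.0] [3.17, -2.15, -0.02]
[-0.0, -0.0, 0.0] [3.17, -2.15, -0.02]
[-0.0, -0.0, 0.0] [3.17, -2.15, -0.02]
[-0.0, -0.0, 0.0] [3.17, -2.15, -0.02]
[-0.0, -0.0, 0.0] [3.17, -2.15, -0.02]
[-0.0, -0.0, 0.0] [3.17, -2.15, -0.02]
[-0.0, -0.0, 0.0] [3.17, -2.15, -0.02]
[-25.7   3.9   9.6  95.7   0.   98.2]
```

>>> servo_tool:
  moves:
    - [[0, 0, 0, 2.0, -1.4, 0, 1.5], [0, 0, 0, 3.1, -2.1, 0, 1.5], [0, 0, 0, 3.1, -2.1, 0, 1.5], [0, 0, 0, 3.1, -2.1, 0, 1.5], [0, 0, 0, 3.1, -2.1, 0, 1.5], [0, 0, 0, 3.1, -2.1, 0, 1.5], [0, 0, 0, 3.1, -2.1, 0, 1.5], [0, 0, 0, 3.1, -2.1, 0, 1.5], [0, 0, 0, 3.1, -2.1, 0, 1.5], [0, 0, 0, 3.1, -2.1, 0, 1.5], [0, 0, 0, 2.5, -1.7, 0, 1.5], [0, 0, 0, 1.0, -0.7, 0, 1.5]]

```text
time: 5.18
ee_pos: [0.4823, 0.1837, 0.2264]
tcp_rot: [-179.5, 0.4, 55.6]
wrist_force: [0.9, -0.8, -1.3]
opening: 0.0187
```

>>> servo_tool:
  moves:
    - [[0, 0, 0, 0, 0, 0, 1.5], [0, 0, 0, 0, 0, 0, 1.5], [0, 0, 0, 0, 0, 0, 1.5]]

```text
time: 5.43
ee_pos: [0.481, 0.1864, 0.2235]
tcp_rot: [-179.3, 0.6, 56.0]
wrist_force: [0.0, -1.1, -1.5]
opening: 0.0184
```

```bash
python3 - <<'E'
from h import *
plan((.485,.227,.235))
c=imaging.calibration('wrist');im=imaging.camera('wrist');cv2.imwrite("pics/w5.png",im)
np.save('w5c.npy',c,allow_pickle=True)
print(proj('wrist',(.485,.227,.1156),c))
E
```

```text
t 5.43 pos [0.481  0.1864 0.2235] rot [-179.3     0.6    55.96] F [ 0.  -1.1 -1.5] q6 145.1 op 0.0184 n 2
[-0.006, 0.005, -0.0] [1.79, -0.98, -0.58]
[-0.006, 0.005, -0.0] [1.79, -0.97, -0.58]
[233.11875754 154.1202635 ]
```

View pics/w5.png

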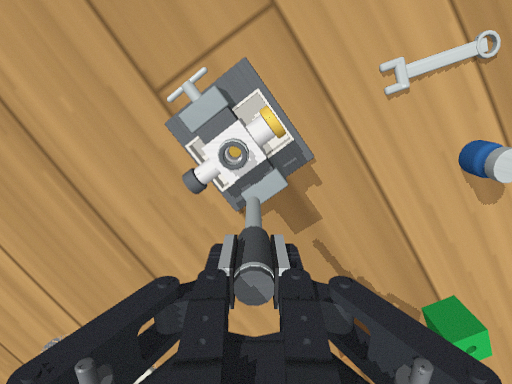

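```bash
python3 - <<'E'
from h import *
im=cv2.imread('pics/w5.png');cv2.imwrite("pics/w5c.png",cv2.resize(im[125:225,190:290],None,fx=7,fy=7,interpolation=cv2.INTER_CUBIC))
E
```

```text
(no output)
```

View pics/w5c.png

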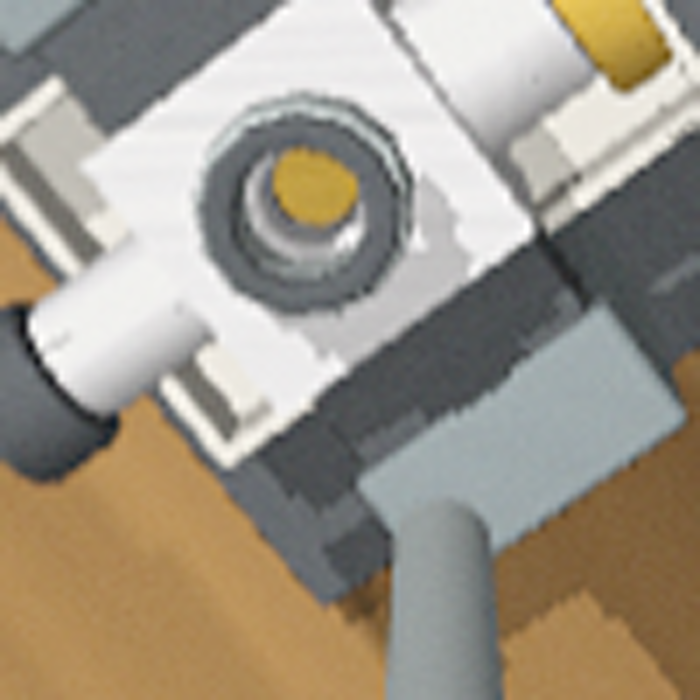

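```bash
python3 - <<'E'
from h import *
c=np.load('w5c.npy',allow_pickle=True).item()
for z in(.112,.1156,.12):print(ray('wrist',(233.2,155.2),z,c).round(4))
print('tip',ray('wrist',(253,199.3),.1362,c).round(4))
R=Ro.from_euler('xyz',[-179.3,.6,55.96],degrees=True); t=np.array([.481,.1864,.2235])
print('tip expected',t+R.apply([0,0,.0873]), proj('wrist',t+R.apply([0,0,.0873]),c))
E
```

```text
[0.4839 0.2258 0.112 ]
[0.4845 0.2262 0.1156]
[0.4852 0.2266 0.12  ]
tip [0.4799 0.1869 0.1362]
tip expected [0.47960451 0.18623954 0.1362113 ] [253.10757904 200.10970411]
```

>>> servo_tool:
  moves:
    - [[-0.006, 0.005, 0, 1.2, -0.7, -0.1, 1.5], [-0.006, 0.005, 0, 1.3, -0.7, -0.1, 1.5], [0, 0, 0, 0.8, -0.4, 0, 1.5], [0, 0, 0, 0.1, -0.1, 0, 1.5], [0, 0, 0, 0, 0, 0, 1.5]]

```text
time: 5.9
ee_pos: [0.4856, 0.2233, 0.2256]
tcp_rot: [179.9, -0.0, 55.5]
wrist_force: [-0.5, 0.8, -1.4]
opening: 0.0186
```

```bash
python3 - <<'E'
from h import *
plan((.4848,.2265,.225))
E
```

```text
t 5.9 pos [0.4856 0.2233 0.2256] rot [ 1.7994e+02 -2.0000e-02  5.5500e+01] F [-0.5  0.8 -1.4] q6 149.2 op 0.0186 n 1
[0.001, -0.0, -0.0] [0.22, -0.25, 0.06]
```

>>> servo_tool:
  moves:
    - [[0, 0, 0, 0.15, -0.15, 0.3, 1.5], [0, 0, 0, 0.05, -0.05, 0.2, 1.5], [0, 0, 0, 0, 0, 0, 1.5], [0, 0, 0, 0, 0, 0, 1.5]]

```text
time: 6.23
ee_pos: [0.4851, 0.225, 0.2199]
tcp_rot: [179.9, 0.0, 55.4]
wrist_force: [-0.0, 0.0, -2.3]
opening: 0.0186
```

```bash
cat > look.py <<'E'
import sys
from h import *
tag=sys.argv[1]
plan((.4848,.2265,.2)); o=bot.get_obs()
c=imaging.calibration('wrist');im=imaging.camera('wrist');cv2.imwrite(f"pics/{tag}w.png",im)
np.save(tag+'c.npy',c,allow_pickle=True)
a=imaging.camera('scene');b=imaging.camera('side')
cv2.imwrite(f"pics/{tag}s.png",a);cv2.imwrite(f"pics/{tag}d.png",b)
r=lambda im,x,y:cv2.resize(im[y:y+80,x:x+65],(390,480),interpolation=cv2.INTER_CUBIC)
cv2.imwrite(f"pics/{tag}.png",np.hstack([r(a,360,130),r(b,187,50)]))
cv2.imwrite(f"pics/{tag}wc.png",cv2.resize(im[140:290,180:330],None,fx=4,fy=4,interpolation=cv2.INTER_CUBIC))
R=Ro.from_euler('xyz',o['tcp_rot'],degrees=True); t=o['ee_pos']+R.apply([0,0,.0873])
for n in('scene','side','wrist'): print(n,'tip',proj(n,t,c if n=='wrist' else None).round(1),'collar',proj(n,(.4848,.2265,.116),c if n=='wrist' else None).round(1))
E
python3 look.py k1
```

```text
t 6.23 pos [0.4851 0.225  0.2199] rot [1.7995e+02 3.0000e-02 5.5430e+01] F [-0.   0.  -2.3] q6 149.5 op 0.0186 n 1
[0.001, 0.0, 0.0] [0.11, -0.12, 1.99]
scene tip [391.5 181.7] collar [390.2 185.9]
side tip [219.1 102.7] collar [219.5 107.6]
wrist tip [253.1 200.1] collar [251.7 193.2]
```

View pics/k1.png

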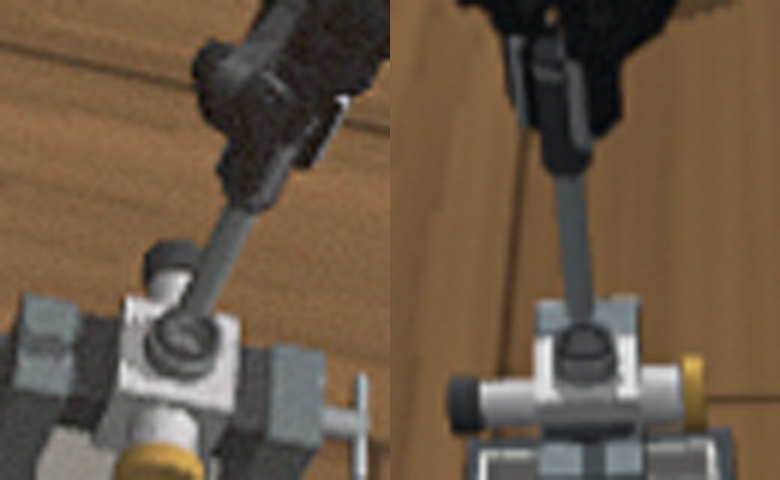

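View pics/k1wc.png

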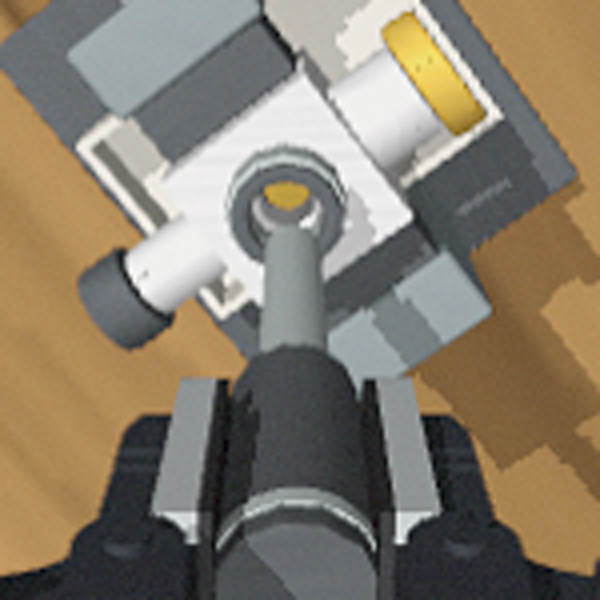

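>>> servo_tool:
  moves:
    - [[0, 0, 0, 0.08, -0.08, 0.4, 1.5], [0, 0, 0, 0.04, -0.04, 0.4, 1.5], [0, 0, 0, 0, 0, 0.3, 1.5], [0, 0, 0, 0, 0, 0, 1.5], [0, 0, 0, 0, 0, 0, 1.5]]

```text
time: 6.8
ee_pos: [0.4849, 0.2267, 0.2079]
tcp_rot: [179.9, 0.0, 55.4]
wrist_force: [-0.3, -0.8, -2.1]
opening: 0.0188
```

```bash
python3 look.py k2
```

```text
t 6.8 pos [0.4849 0.2267 0.2079] rot [1.7994e+02 1.0000e-02 5.5410e+01] F [-0.3 -0.8 -2.1] q6 149.7 op 0.0188 n 1
[0.001, 0.0, 0.0] [-0.02, 0.0, 0.79]
scene tip [390.8 184.8] collar [390.2 185.9]
side tip [219.4 106.1] collar [219.5 107.6]
wrist tip [253.1 200.1] collar [253.  198.6]
```

View pics/k2.png

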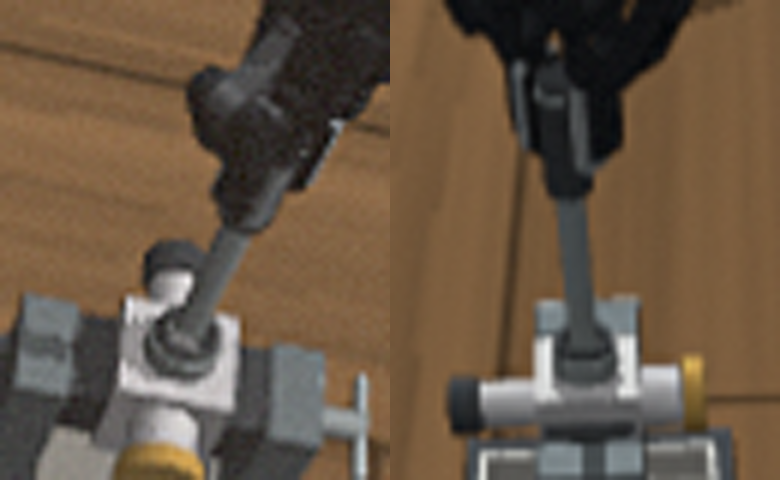

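View pics/k2wc.png

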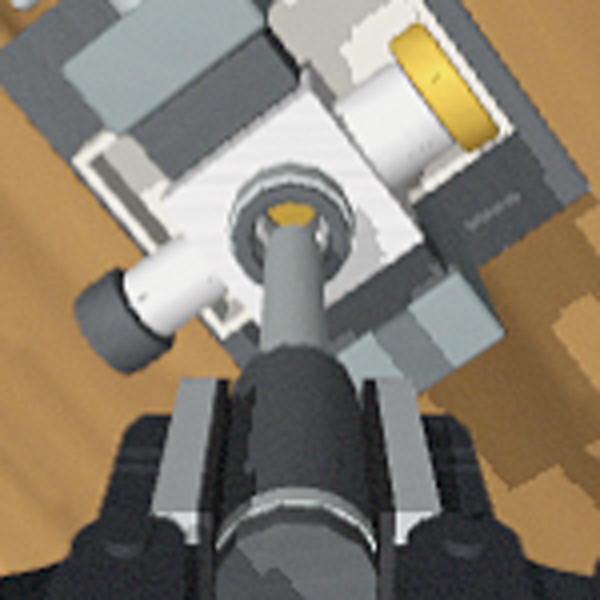

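```bash
python3 - <<'E'
from h import *
im=cv2.imread('pics/k2w.png');cv2.imwrite("pics/k2z.png",cv2.resize(im[175:225,230:280],None,fx=14,fy=14,interpolation=cv2.INTER_CUBIC))
E
```

```text
(no output)
```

View pics/k2z.png

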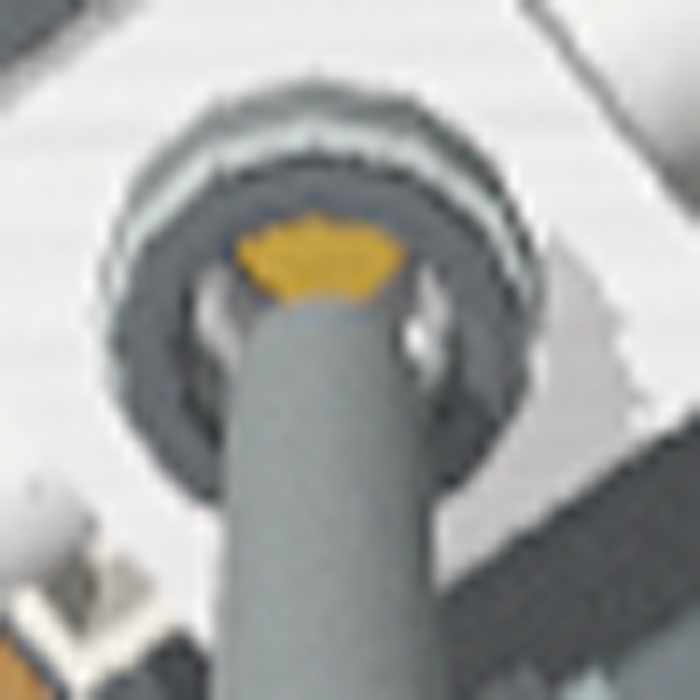

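>>> servo_tool:
  moves:
    - [[0, 0, 0, 0, 0, 0.3, 1.5], [0, 0, 0, 0, 0, 0.3, 1.5], [0, 0, 0, 0, 0, 0.2, 1.5], [0, 0, 0, 0, 0, 0.2, 1.5], [0, 0, 0, 0, 0, 0.1, 1.5], [0, 0, 0, 0, 0, 0, 1.5]]

```text
time: 7.45
ee_pos: [0.4852, 0.2268, 0.1963]
tcp_rot: [179.9, -0.0, 55.4]
wrist_force: [0.3, 0.5, -1.7]
opening: 0.0187
```

```bash
python3 - <<'E'
from h import *
plan((.4849,.2267,.19))
E
```

```text
t 7.45 pos [0.4852 0.2268 0.1963] rot [ 1.7991e+02 -4.0000e-02  5.5410e+01] F [ 0.3  0.5 -1.7] q6 149.7 op 0.0187 n 1
[0.002, -0.001, -0.0] [-0.02, -0.02, 0.63]
```

>>> servo_tool:
  moves:
    - [[0.001, 0, 0, 0, 0, 0.15, 1.5], [0, 0, 0, 0, 0, 0.12, 1.5], [0, 0, 0, 0, 0, 0.12, 1.5], [0, 0, 0, 0, 0, 0.12, 1.5], [0, 0, 0, 0, 0, 0.12, 1.5]]

```text
time: 7.87
ee_pos: [0.4853, 0.2268, 0.1897]
tcp_rot: [180.0, -0.1, 55.4]
wrist_force: [0.5, -0.4, -2.0]
opening: 0.0188
```

```bash
python3 - <<'E'
from h import *
plan((.4849,.2267,.19))
E
```

```text
t 7.87 pos [0.4853 0.2268 0.1897] rot [ 1.7996e+02 -5.0000e-02  5.5410e+01] F [ 0.5 -0.4 -2. ] q6 149.6 op 0.0188 n 1
[0.001, -0.001, -0.0] [-0.03, -0.03, -0.03]
```

Tip is at about 0.102, below the mouth with no contact force. Continuing gently.

>>> servo_tool:
  moves:
    - [[0, 0, 0, -0.02, -0.02, 0.12, 1.5], [0, 0, 0, 0, 0, 0.12, 1.5], [0, 0, 0, 0, 0, 0.12, 1.5], [0, 0, 0, 0, 0, 0.1, 1.5]]

```text
time: 8.2
ee_pos: [0.485, 0.2268, 0.1846]
tcp_rot: [180.0, -0.1, 55.4]
wrist_force: [0.4, 0.4, -0.9]
opening: 0.0189
```

>>> servo_tool:
  moves:
    - [[0, 0, 0, 0, 0, 0.1, 1.5], [0, 0, 0, 0, 0, 0.1, 1.5], [0, 0, 0, 0, 0, 0.1, 1.5]]

```text
time: 8.45
ee_pos: [0.485, 0.2267, 0.1812]
tcp_rot: [180.0, -0.1, 55.4]
wrist_force: [-0.8, 0.5, -2.2]
opening: 0.0184
```

>>> servo_tool:
  moves:
    - [[0, 0, 0, 0, 0, 0.1, 1.5], [0, 0, 0, 0, 0, 0.1, 1.5], [0, 0, 0, 0, 0, 0.1, 1.5]]

```text
time: 8.7
ee_pos: [0.4851, 0.2268, 0.1782]
tcp_rot: [179.9, -0.1, 55.4]
wrist_force: [0.2, -0.6, 8.6]
opening: 0.0186
```

>>> servo_tool:
  moves:
    - [[0, 0, 0, 0, 0, 0.1, 1.5], [0, 0, 0, 0, 0, 0.1, 1.5]]

```text
time: 8.87
ee_pos: [0.4857, 0.2271, 0.1782]
tcp_rot: [179.8, -0.3, 55.4]
wrist_force: [-2.3, -0.6, 6.2]
opening: 0.0186
```

>>> servo_tool:
  moves:
    - [[0.002, -0.003, 0, -0.04, 0.0, 0.15, 1.5], [0.001, -0.002, 0, -0.02, 0, 0.18, 1.5]]

```text
time: 9.03
ee_pos: [0.4859, 0.2271, 0.1781]
tcp_rot: [179.9, -0.2, 55.4]
wrist_force: [-3.3, -0.8, 11.8]
opening: 0.0185
```

>>> servo_tool:
  moves:
    - [[0, 0, 0, 0, 0, 0.2, 1.5], [0, 0, 0, 0, 0, 0.2, 1.5]]

```text
time: 9.2
ee_pos: [0.4861, 0.2275, 0.1779]
tcp_rot: [179.8, -0.4, 55.4]
wrist_force: [-4.4, -1.5, 10.7]
opening: 0.0187
```

```bash
python3 - <<'E'
from h import *
plan((.4849,.2267,.176))
E
```

```text
t 9.2 pos [0.4861 0.2275 0.1779] rot [179.81  -0.45  55.43] F [-4.4 -1.5 10.7] q6 149.6 op 0.0187 n 1
[0.003, -0.008, -0.0] [-0.13, -0.06, 0.19]
```

>>> servo_tool:
  moves:
    - [[0.003, -0.008, 0, -0.13, -0.06, 0.15, 1.5], [0.003, -0.006, 0, -0.1, -0.04, 0.2, 1.5]]

```text
time: 9.37
ee_pos: [0.4849, 0.2266, 0.1778]
tcp_rot: [180.0, 0.1, 55.4]
wrist_force: [-0.2, 1.2, 11.7]
opening: 0.019
```

```bash
python3 - <<'E'
from h import *
plan((.4849,.2267,.176))
E
```

```text
t 9.37 pos [0.4849 0.2266 0.1778] rot [1.7999e+02 7.0000e-02 5.5430e+01] F [-0.2  1.2 11.7] q6 149.6 op 0.019 n 1
[0.0, 0.001, 0.0] [0.01, -0.01, 0.18]
```

>>> servo_tool:
  moves:
    - [[0, -0.002, 0, -0.02, 0, 0.25, 1.5], [0, -0.003, 0, -0.03, 0, 0.25, 1.5]]

```text
time: 9.53
ee_pos: [0.4858, 0.2271, 0.1767]
tcp_rot: [179.8, -0.0, 55.4]
wrist_force: [-2.8, 1.8, 9.2]
opening: 0.0186
```

>>> servo_tool:
  moves:
    - [[0.001, -0.003, 0, -0.03, -0.01, 0.25, 1.5], [0.001, -0.003, 0, -0.03, -0.01, 0.25, 1.5]]

```text
time: 9.7
ee_pos: [0.486, 0.2275, 0.1755]
tcp_rot: [179.8, 0.0, 55.5]
wrist_force: [-2.3, -0.2, 10.0]
opening: 0.0187
```

>>> servo_tool:
  moves:
    - [[0.003, -0.002, 0, -0.13, -0.05, 0.25, 1.5], [0.002, -0.002, 0, -0.07, -0.02, 0.25, 1.5], [0.001, -0.002, 0, -0.05, -0.02, 0.25, 1.5]]

```text
time: 9.95
ee_pos: [0.4857, 0.227, 0.1736]
tcp_rot: [179.9, -0.1, 55.5]
wrist_force: [-2.2, -0.5, 10.4]
opening: 0.0184
```

>>> servo_tool:
  moves:
    - [[0.001, -0.002, 0, -0.05, -0.02, 0.25, 1.5], [0.001, -0.002, 0, -0.05, -0.02, 0.25, 1.5], [0.001, -0.002, 0, -0.05, -0.02, 0.25, 1.5]]

```text
time: 10.2
ee_pos: [0.4857, 0.2271, 0.1717]
tcp_rot: [179.8, -0.3, 55.5]
wrist_force: [-1.7, -0.4, 8.6]
opening: 0.0186
```

```bash
python3 look.py k3
```

```text
t 10.2 pos [0.4857 0.2271 0.1717] rot [179.85  -0.25  55.48] F [-1.7 -0.4  8.6] q6 149.6 op 0.0186 n 1
[0.003, -0.004, -0.0] [-0.08, -0.03, -2.83]
scene tip [386.8 193.9] collar [390.2 185.9]
side tip [220.9 117.2] collar [219.5 107.6]
wrist tip [253.1 200. ] collar [252.3 214.8]
```

View pics/k3wc.png

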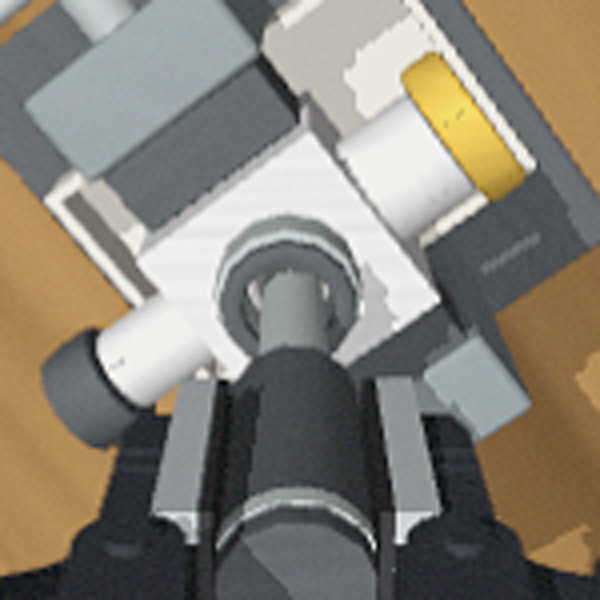

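>>> servo_tool:
  moves:
    - [[0.003, -0.004, 0, -0.1, -0.04, 0.28, 1.5], [0.001, -0.002, 0, -0.06, -0.02, 0.28, 1.5], [0.001, -0.002, 0, -0.06, -0.02, 0.28, 1.5], [0.001, -0.002, 0, -0.06, -0.02, 0.28, 1.5]]

```text
time: 10.68
ee_pos: [0.4855, 0.2269, 0.1682]
tcp_rot: [179.9, -0.4, 55.5]
wrist_force: [-2.2, -0.7, 8.7]
opening: 0.0185
```

>>> servo_tool:
  moves:
    - [[0.001, -0.002, 0, -0.06, -0.02, 0.28, 1.5], [0.001, -0.002, 0, -0.06, -0.02, 0.28, 1.5], [0.001, -0.002, 0, -0.06, -0.02, 0.28, 1.5], [0.001, -0.002, 0, -0.06, -0.02, 0.28, 1.5]]

```text
time: 11.02
ee_pos: [0.4853, 0.2268, 0.1646]
tcp_rot: [179.8, -0.5, 55.5]
wrist_force: [-1.8, -0.6, 10.0]
opening: 0.0184
```

>>> servo_tool:
  moves:
    - [[0.004, -0.008, 0, -0.06, -0.02, 0.28, 1.5], [0.001, -0.004, 0, -0.05, -0.02, 0.28, 1.5], [0.001, -0.003, 0, -0.05, -0.02, 0.28, 1.5], [0.001, -0.003, 0, -0.05, -0.02, 0.28, 1.5]]

```text
time: 11.35
ee_pos: [0.4857, 0.2271, 0.1611]
tcp_rot: [179.9, -0.2, 55.5]
wrist_force: [-2.0, 0.7, 8.8]
opening: 0.0188
```

>>> servo_tool:
  moves:
    - [[0.001, -0.003, 0, -0.06, -0.02, 0.28, 1.5], [0.001, -0.003, 0, -0.06, -0.02, 0.28, 1.5], [0.001, -0.003, 0, -0.06, -0.02, 0.28, 1.5]]

```text
time: 11.6
ee_pos: [0.4857, 0.2272, 0.1582]
tcp_rot: [179.8, -0.1, 55.5]
wrist_force: [-1.2, -0.3, 9.7]
opening: 0.0189
```

>>> servo_tool:
  moves:
    - [[0.003, -0.003, 0, -0.1, -0.04, 0.28, 1.5], [0.001, -0.003, 0, -0.06, -0.02, 0.28, 1.5], [0.001, -0.003, 0, -0.06, -0.02, 0.28, 1.5]]

```text
time: 11.85
ee_pos: [0.4856, 0.227, 0.1552]
tcp_rot: [179.9, -0.1, 55.6]
wrist_force: [-2.0, 0.7, 10.5]
opening: 0.0188
```

>>> servo_tool:
  moves:
    - [[0.001, -0.002, 0, -0.06, -0.02, 0.28, 1.5], [0.001, -0.002, 0, -0.06, -0.02, 0.28, 1.5], [0.001, -0.002, 0, -0.06, -0.02, 0.28, 1.5]]

```text
time: 12.1
ee_pos: [0.4856, 0.2271, 0.1522]
tcp_rot: [179.9, -0.2, 55.6]
wrist_force: [-1.2, -0.1, 6.7]
opening: 0.0182
```

>>> servo_tool:
  moves:
    - [[0.001, -0.002, 0, -0.07, -0.03, 0.25, 1.5], [0.001, -0.002, 0, -0.05, -0.02, 0.25, 1.5]]

```text
time: 12.27
ee_pos: [0.4848, 0.2267, 0.1484]
tcp_rot: [179.9, -0.1, 55.6]
wrist_force: [0.3, 0.5, -1.2]
opening: 0.0184
```

>>> servo_tool:
  moves:
    - [[0, 0, 0, -0.03, -0.01, 0.25, 1.5], [0, 0, 0, -0.02, -0.01, 0.25, 1.5]]

```text
time: 12.43
ee_pos: [0.4845, 0.2267, 0.1428]
tcp_rot: [179.9, -0.2, 55.6]
wrist_force: [0.9, 1.3, -1.6]
opening: 0.0185
```

>>> servo_tool:
  moves:
    - [[0, -0.002, 0, 0.02, 0, 0.15, 1.5], [0, -0.001, 0, 0.01, 0, 0.12, 1.5], [0, 0, 0, 0, 0, 0.1, 1.5], [0, 0, 0, 0, 0, 0.1, 1.5]]

```text
time: 12.77
ee_pos: [0.4846, 0.227, 0.1364]
tcp_rot: [180.0, 0.1, 55.6]
wrist_force: [0.5, 1.5, -1.1]
opening: 0.0185
```

```bash
python3 look.py k4
```

```text
t 12.77 pos [0.4846 0.227  0.1364] rot [1.7996e+02 9.0000e-02 5.5600e+01] F [ 0.5  1.5 -1.1] q6 149.5 op 0.0185 n 2
[0.0, 0.001, 0.0] [-0.02, 0.02, -3.18]
[0.0, 0.001, 0.0] [-0.02, 0.02, -3.18]
scene tip [382.8 201.3] collar [390.2 185.9]
side tip [221.2 127.7] collar [219.5 107.6]
wrist tip [253.1 200. ] collar [253.6 233.7]
```

View pics/k4.png

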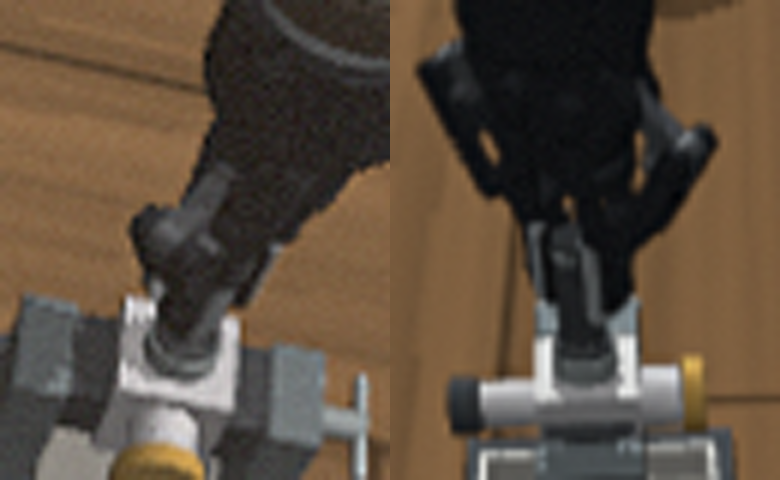

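View pics/k4wc.png

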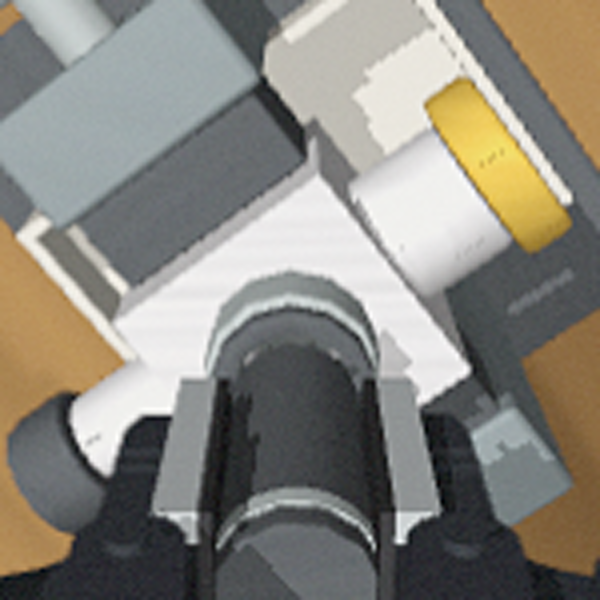

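>>> servo_tool:
  moves:
    - [[0, 0.001, 0, 0, 0, 0.1, 1.5], [0, 0, 0, 0, 0, 0.1, 1.5], [0, 0, 0, 0, 0, 0.08, 1.5]]

```text
time: 13.17
ee_pos: [0.4847, 0.2269, 0.134]
tcp_rot: [179.9, 0.0, 55.6]
wrist_force: [-1.0, 1.1, 2.3]
opening: 0.0187
```

>>> servo_tool:
  moves:
    - [[0, 0, 0, 0, 0, 0.08, 1.5], [0, 0, 0, 0, 0, 0.08, 1.5]]

```text
time: 13.33
ee_pos: [0.4847, 0.227, 0.1333]
tcp_rot: [179.9, -0.1, 55.6]
wrist_force: [-1.4, 1.0, 3.9]
opening: 0.0187
```

Contact with the sprung ring (net about 6 N). Pressing slightly further to find the rigid stop, in small steps.

>>> servo_tool:
  moves:
    - [[0, -0.001, 0, -0.01, 0, 0.1, 1.5], [0, -0.001, 0, -0.02, 0, 0.12, 1.5]]

```text
time: 13.5
ee_pos: [0.4848, 0.227, 0.1326]
tcp_rot: [179.9, -0.0, 55.6]
wrist_force: [-3.5, -0.8, 12.2]
opening: 0.0186
```

>>> servo_tool:
  moves:
    - [[0, -0.001, 0, -0.03, -0.01, 0.14, 1.5], [0, -0.001, 0, -0.03, -0.01, 0.14, 1.5]]

```text
time: 13.67
ee_pos: [0.4847, 0.227, 0.1327]
tcp_rot: [179.8, -0.1, 55.6]
wrist_force: [-2.3, -0.7, 10.9]
opening: 0.0186
```

>>> servo_tool:
  moves:
    - [[0.002, 0, 0, 0, 0, -0.6, 1.5], [0, 0, 0, 0, 0, -1.0, 1.5], [0, 0, 0, 0, 0, -1.2, 1.5], [0, 0, 0, 0, 0, -1.4, 1.5], [0, 0, 0, 0, 0, -1.4, 1.5], [0, 0, 0, 0, 0, -1.4, 1.5]]

```text
time: 14.17
ee_pos: [0.4841, 0.2265, 0.2045]
tcp_rot: [180.0, 0.1, 55.6]
wrist_force: [-0.5, 0.2, -1.8]
opening: 0.0188
```

>>> servo_tool:
  moves:
    - [[0, 0, 0, 0, 0, -1.4, 1.5], [0, 0, 0, 0, 0, -1.2, 1.5], [0, 0, 0, 0, 0, -0.8, 1.5], [0, 0, 0, 0, 0, 0, 1.5], [0, 0, 0, 0, 0, 0, 1.5]]

```text
time: 14.58
ee_pos: [0.4846, 0.2262, 0.246]
tcp_rot: [179.8, -0.0, 55.6]
wrist_force: [0.5, 0.1, -1.9]
opening: 0.0188
```

```bash
python3 look.py k5; python3 -c "
from h import *
plan((.4875,-.225,.235),56.1)"
```

```text
t 14.58 pos [0.4846 0.2262 0.246 ] rot [ 1.7983e+02 -5.0000e-02  5.5570e+01] F [ 0.5  0.1 -1.9] q6 149.5 op 0.0188 n 2
[0.001, -0.0, -0.0] [0.02, -0.01, 2.3]
[0.001, -0.0, -0.0] [0.02, -0.0, 2.3]
scene tip [395.3 175. ] collar [390.2 185.9]
side tip [218.2  93.7] collar [219.5 107.6]
wrist tip [253.1 200. ] collar [252.7 186.3]
t 14.73 pos [0.4843 0.2261 0.2451] rot [1.7987e+02 1.0000e-02 5.5570e+01] F [ 0.   0.5 -1.7] q6 149.5 op 0.0185 n 12
[0.0, 0.0, -0.001] [-3.09, 2.15, 0.09]
[0.0, 0.0, -0.001] [-3.09, 2.14, 0.09]
[0.0, 0.0, -0.001] [-3.09, 2.14, 0.09]
[0.0, 0.0, -0.001] [-3.09, 2.14, 0.09]
[0.0, 0.0, -0.001] [-3.09, 2.14, 0.09]
[0.0, 0.0, -0.001] [-3.09, 2.14, 0.09]
[0.0, 0.0, -0.001] [-3.1, 2.13, 0.09]
[0.0, 0.0, -0.001] [-3.1, 2.13, 0.09]
[0.0, 0.0, -0.001] [-3.1, 2.13, 0.09]
[0.0, 0.0, -0.001] [-3.1, 2.13, 0.09]
[0.0, 0.0, -0.001] [-3.1, 2.12, 0.08]
[0.0, 0.0, -0.001] [-3.1, 2.12, 0.08]
```

View pics/k5wc.png

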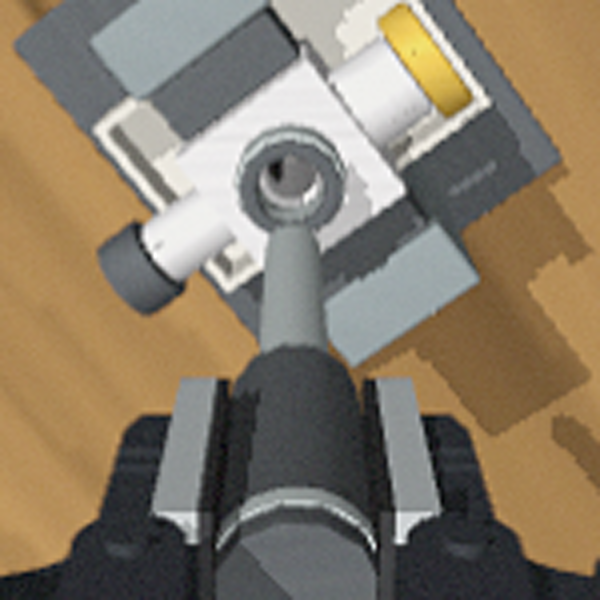

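View pics/k5.png

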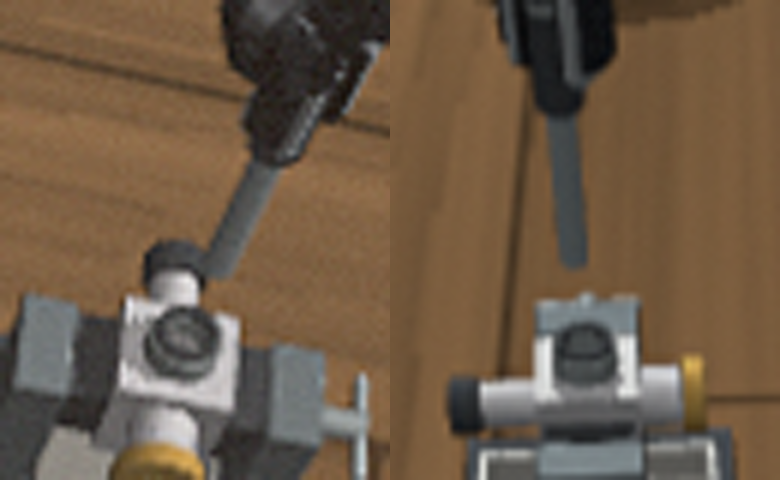

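>>> servo_tool:
  moves:
    - [[0, 0, 0, -2.0, 1.4, 0, 1.5], [0, 0, 0, -3.1, 2.1, 0, 1.5], [0, 0, 0, -3.1, 2.1, 0, 1.5], [0, 0, 0, -3.1, 2.1, 0, 1.5], [0, 0, 0, -3.1, 2.1, 0, 1.5], [0, 0, 0, -3.1, 2.1, 0, 1.5], [0, 0, 0, -3.1, 2.1, 0, 1.5], [0, 0, 0, -3.1, 2.1, 0, 1.5], [0, 0, 0, -3.1, 2.1, 0, 1.5], [0, 0, 0, -3.1, 2.1, 0, 1.5], [0, 0, 0, -2.5, 1.7, 0, 1.5], [0, 0, 0, -1.0, 0.7, 0, 1.5]]

```text
time: 15.73
ee_pos: [0.4786, -0.1922, 0.2344]
tcp_rot: [-179.4, 0.5, 56.1]
wrist_force: [0.3, -0.3, -1.7]
opening: 0.0186
```

>>> servo_tool:
  moves:
    - [[0, 0, 0, 0, 0, 0, 1.5], [0, 0, 0, 0, 0, 0, 1.5], [0, 0, 0, 0, 0, 0, 1.5]]

```text
time: 15.98
ee_pos: [0.4772, -0.1949, 0.2317]
tcp_rot: [-179.2, 0.5, 55.8]
wrist_force: [0.6, -0.1, -1.6]
opening: 0.0185
```

```bash
python3 - <<'E'
from h import *
plan((.4875,-.234,.185),56.1)
E
```

```text
t 15.98 pos [ 0.4772 -0.1949  0.2317] rot [-179.19    0.55   55.77] F [ 0.6 -0.1 -1.6] q6 102.2 op 0.0185 n 2
[-0.007, 0.005, -0.003] [-1.3, 1.56, 2.32]
[-0.007, 0.005, -0.003] [-1.32, 1.54, 2.33]
```

```bash
python3 - <<'E'
from h import *
c=imaging.calibration('wrist');im=imaging.camera('wrist')
np.save('m1c.npy',c,allow_pickle=True);cv2.imwrite('pics/m1w.png',im)
p=proj('wrist',(.4867,-.234,.076),c);print(p)
x,y=int(p[0])-50,int(p[1])-50
print(x,y);cv2.imwrite('pics/m1.png',cv2.resize(im[y:y+100,x:x+100],None,fx=6,fy=6,interpolation=cv2.INTER_CUBIC))
E
```

```text
[281.3331134  201.96117061]
231 151
```

View pics/m1.png

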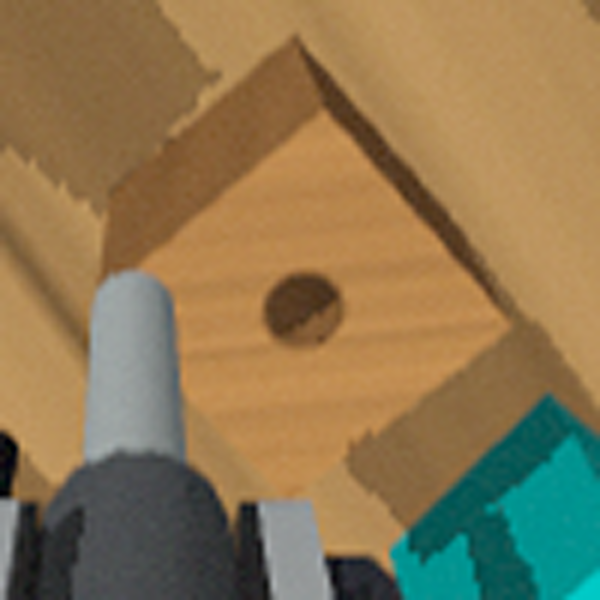

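```bash
python3 - <<'E'
from h import *
c=np.load('m1c.npy',allow_pickle=True).item()
print(ray('wrist',(281.7,202.5),.076,c))
# tip px: crop (133,300)?
R=Ro.from_euler('xyz',[-179.19,.55,55.77],degrees=True);t=np.array([.4772,-.1949,.2317])+R.apply([0,0,.0873])
print(t,proj('wrist',t,c))
im=cv2.imread('pics/m1w.png');cv2.imwrite('pics/m1t.png',cv2.resize(im[185:225,235:275],None,fx=15,fy=15,interpolation=cv2.INTER_CUBIC))
E
```

```text
[ 0.48669671 -0.23478283  0.076     ]
[ 0.47570829 -0.19489856  0.14441275] [253.05152818 200.06989285]
```

View pics/m1t.png

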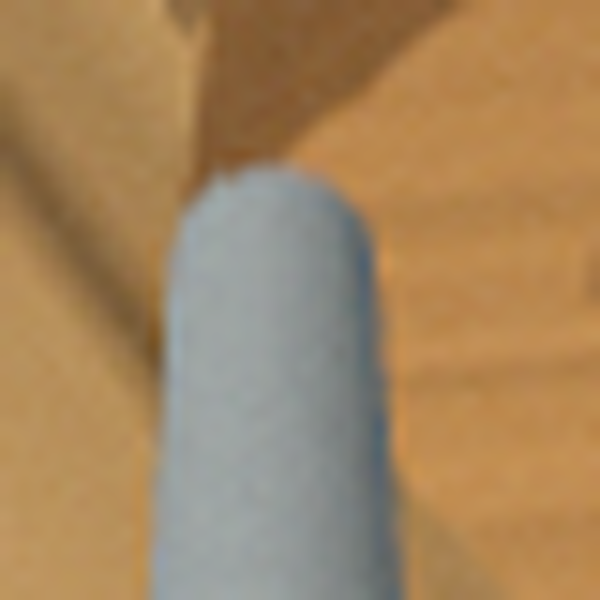

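>>> servo_tool:
  moves:
    - [[-0.006, 0.005, -0.003, -0.6, 0.9, 0.6, 1.5], [-0.006, 0.004, -0.003, -0.9, 1.1, 0.9, 1.5], [-0.002, 0.001, 0, -0.7, 0.8, 0.8, 1.5], [0, 0, 0, -0.2, 0.2, 0.3, 1.5], [0, 0, 0, 0, 0, 0, 1.5]]

```text
time: 16.45
ee_pos: [0.4906, -0.2316, 0.2024]
tcp_rot: [179.9, -0.1, 56.5]
wrist_force: [0.1, -0.3, -1.3]
opening: 0.0182
```

```bash
python3 - <<'E'
from h import *
plan((.4873,-.2343,.185),56.1)
E
```

```text
t 16.45 pos [ 0.4906 -0.2316  0.2024] rot [ 1.799e+02 -1.100e-01  5.652e+01] F [ 0.1 -0.3 -1.3] q6 98.2 op 0.0182 n 1
[0.002, -0.002, 0.007] [-0.41, -0.13, 1.74]
```

>>> servo_tool:
  moves:
    - [[0.001, -0.002, 0, -0.25, -0.08, 0.6, 1.5], [0.001, 0, 0, -0.15, -0.04, 0.5, 1.5], [0, 0, 0, 0, 0, 0.2, 1.5], [0, 0, 0, 0, 0, 0, 1.5], [0, 0, 0, 0, 0, 0, 1.5]]

```text
time: 16.87
ee_pos: [0.4865, -0.2343, 0.1872]
tcp_rot: [-179.9, 0.0, 56.5]
wrist_force: [0.2, -0.2, -1.7]
opening: 0.0185
```

```bash
python3 - <<'E'
from h import *
plan((.4873,-.2343,.17))
c=imaging.calibration('wrist');im=imaging.camera('wrist');o=bot.get_obs()
print(proj('wrist',(.4867,-.2348,.076),c),proj('wrist',o['ee_pos']-[0,0,.0873],c))
cv2.imwrite('pics/m2.png',cv2.resize(im[160:230,215:285],None,fx=8,fy=8,interpolation=cv2.INTER_CUBIC))
E
```

```text
t 16.87 pos [ 0.4865 -0.2343  0.1872] rot [-1.7985e+02  2.0000e-02  5.6490e+01] F [ 0.2 -0.2 -1.7] q6 97.8 op 0.0185 n 1
[-0.003, 0.0, -0.0] [0.04, 0.07, 1.72]
[253.80088854 192.2855296 ] [253.34370165 200.02401045]
```

View pics/m2.png

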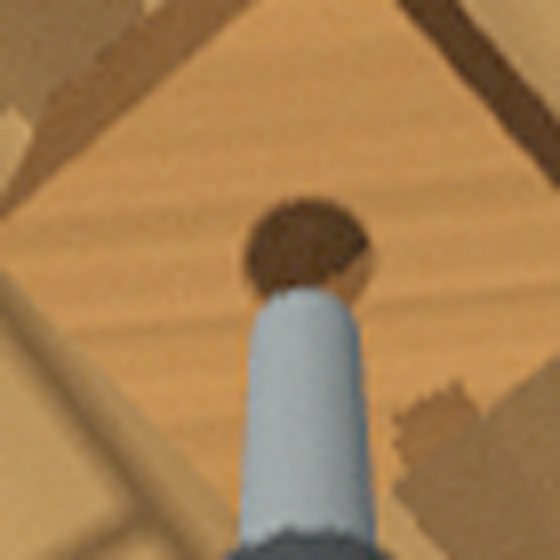

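>>> servo_tool:
  moves:
    - [[-0.002, 0, 0, 0.03, 0.03, 0.3, 1.5], [-0.001, 0, 0, 0.01, 0.01, 0.3, 1.5], [0, 0, 0, 0, 0, 0.2, 1.5], [0, 0, 0, 0, 0, 0, 1.5], [0, 0, 0, 0, 0, 0, 1.5]]

```text
time: 17.33
ee_pos: [0.4876, -0.2338, 0.1794]
tcp_rot: [179.8, 0.0, 56.5]
wrist_force: [-0.2, 0.3, -1.5]
opening: 0.0185
```

```bash
python3 - <<'E'
from h import *
plan((.4873,-.2343,.17))
c=imaging.calibration('wrist');im=imaging.camera('wrist');o=bot.get_obs()
print(proj('wrist',(.4867,-.2348,.076),c),proj('wrist',o['ee_pos']-[0,0,.0873],c))
cv2.imwrite('pics/m3.png',cv2.resize(im[160:230,215:285],None,fx=8,fy=8,interpolation=cv2.INTER_CUBIC))
E
```

```text
t 17.33 pos [ 0.4876 -0.2338  0.1794] rot [179.85   0.    56.54] F [-0.2  0.3 -1.5] q6 97.9 op 0.0185 n 1
[0.003, 0.0, 0.0] [-0.06, -0.0, 0.94]
[252.53674509 195.82369979] [252.7976984  200.04091126]
```

View pics/m3.png

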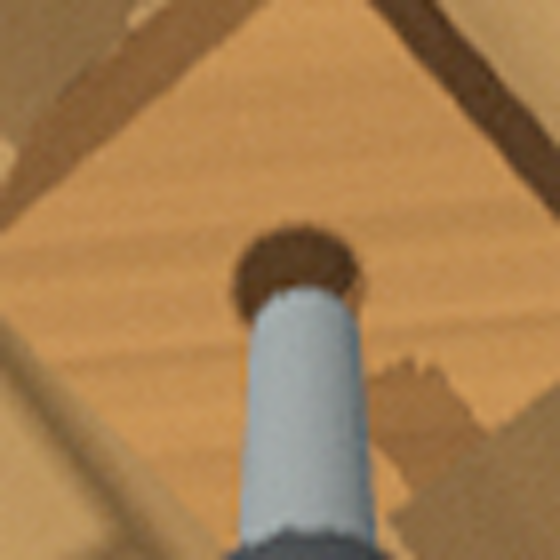

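>>> servo_tool:
  moves:
    - [[0.002, 0, 0, -0.04, -0.03, 0.25, 1.5], [0, 0, 0, -0.01, -0.01, 0.25, 1.5], [0, 0, 0, 0, 0, 0.25, 1.5], [0, 0, 0, 0, 0, 0.2, 1.5], [0, 0, 0, 0, 0, 0.15, 1.5], [0, 0, 0, 0, 0, 0.15, 1.5]]

```text
time: 17.88
ee_pos: [0.4871, -0.2342, 0.166]
tcp_rot: [180.0, -0.0, 56.5]
wrist_force: [-0.3, 0.3, -1.9]
opening: 0.0187
```

>>> servo_tool:
  moves:
    - [[0, 0, 0, 0, 0, 0.15, 1.5], [0, 0, 0, 0, 0, 0.15, 1.5], [0, 0, 0, 0, 0, 0.15, 1.5]]

```text
time: 18.13
ee_pos: [0.4871, -0.2341, 0.1609]
tcp_rot: [180.0, 0.0, 56.5]
wrist_force: [-0.7, 0.2, -2.2]
opening: 0.0186
```

```bash
python3 - <<'E'
from h import *
plan((.4873,-.2343,.09))
c=imaging.calibration('wrist');im=imaging.camera('wrist')
cv2.imwrite('pics/m4.png',cv2.resize(im[160:230,215:285],None,fx=8,fy=8,interpolation=cv2.INTER_CUBIC))
E
```

```text
t 18.13 pos [ 0.4871 -0.2341  0.1609] rot [179.96   0.    56.53] F [-0.7  0.2 -2.2] q6 97.8 op 0.0186 n 2
[0.0, 0.0, 0.0] [0.0, 0.01, 3.55]
[0.0, 0.0, 0.0] [0.0, 0.01, 3.55]
```

View pics/m4.png

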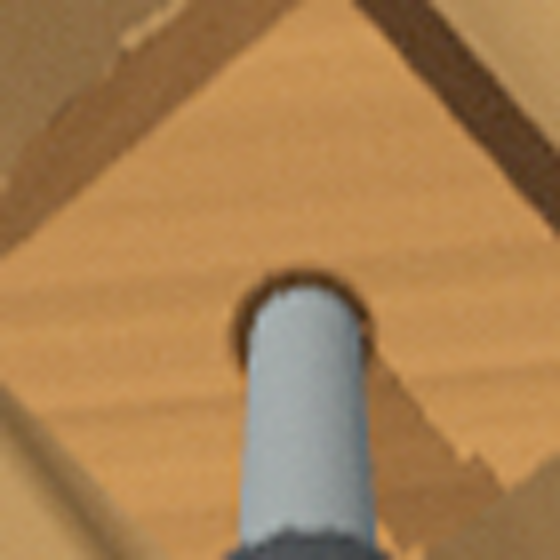

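Tip is entering the hole, centred. Lowering on.

>>> servo_tool:
  moves:
    - [[0, 0, 0, 0, 0, 0.3, 1.5], [0, 0, 0, 0, 0, 0.3, 1.5], [0, 0, 0, 0, 0, 0.4, 1.5], [0, 0, 0, 0, 0, 0.4, 1.5]]

```text
time: 18.52
ee_pos: [0.4873, -0.2343, 0.1462]
tcp_rot: [179.9, -0.0, 56.5]
wrist_force: [-0.1, 0.4, -1.9]
opening: 0.0186
```

>>> servo_tool:
  moves:
    - [[0, 0, 0, 0, 0, 0.5, 1.5], [0, 0, 0, 0, 0, 0.6, 1.5], [0, 0, 0, 0, 0, 0.6, 1.5], [0, 0, 0, 0, 0, 0.6, 1.5], [0, 0, 0, 0, 0, 0.5, 1.5]]

```text
time: 18.93
ee_pos: [0.4871, -0.2342, 0.1147]
tcp_rot: [179.9, -0.0, 56.5]
wrist_force: [0.8, 0.4, -1.8]
opening: 0.0188
```

>>> servo_tool:
  moves:
    - [[0, 0, 0, 0, 0, 0.4, 1.5], [0, 0, 0, 0, 0, 0.4, 1.5], [0, 0, 0, 0, 0, 0.3, 1.5], [0, 0, 0, 0, 0, 0.2, 1.5], [0, 0, 0, 0, 0, 0.1, 1.5]]

```text
time: 19.35
ee_pos: [0.4865, -0.2339, 0.0976]
tcp_rot: [-179.9, 0.0, 56.5]
wrist_force: [-0.3, -0.3, -1.9]
opening: 0.0184
```

>>> servo_tool:
  moves:
    - [[0, 0, 0, 0, 0, 0.1, 1.5], [0, 0, 0, 0, 0, 0.1, 1.5], [0, 0, 0, 0, 0, 0.1, 1.5]]

```text
time: 19.6
ee_pos: [0.4868, -0.234, 0.0947]
tcp_rot: [-180.0, 0.0, 56.5]
wrist_force: [0.8, 0.4, -1.4]
opening: 0.0189
```

>>> servo_tool:
  moves:
    - [[0, 0, 0, 0, 0, 0.1, 1.5], [0, 0, 0, 0, 0, 0.1, 1.5], [0, 0, 0, 0, 0, 0.1, 1.5]]

```text
time: 19.85
ee_pos: [0.487, -0.2341, 0.0919]
tcp_rot: [180.0, 0.0, 56.5]
wrist_force: [-0.1, -0.0, -2.1]
opening: 0.0188
```

>>> servo_tool:
  moves:
    - [[0, 0, 0, 0, 0, 0.1, 1.5], [0, 0, 0, 0, 0, 0.1, 1.5]]

```text
time: 20.02
ee_pos: [0.4872, -0.2342, 0.0909]
tcp_rot: [179.9, -0.0, 56.5]
wrist_force: [-5.2, 2.5, 13.0]
opening: 0.0185
```

Shoulder is on the block. Releasing.

>>> servo_tool:
  moves:
    - [[0, 0, 0, 0, 0, -0.02, 2.2], [0, 0, 0, 0, 0, 0, 3], [0, 0, 0, 0, 0, 0, 4], [0, 0, 0, 0, 0, 0, 5], [0, 0, 0, 0, 0, 0, 5]]

```text
time: 20.43
ee_pos: [0.4878, -0.2345, 0.0922]
tcp_rot: [179.8, -0.0, 56.5]
wrist_force: [-0.4, -1.2, -0.8]
opening: 0.0497
```

>>> servo_tool:
  moves:
    - [[0, 0, 0, 0, 0, -0.5, 5], [0, 0, 0, 0, 0, -1.0, 5], [0, 0, 0, 0, 0, -1.5, 5], [0, 0, 0, 0, 0, -2, 5], [0, 0, 0, 0, 0, -2, 5], [0, 0, 0, 0, 0, -2, 5], [0, 0, 0, 0, 0, -1, 5], [0, 0, 0, 0, 0, 0, 5], [0, 0, 0, 0, 0, 0, 5]]

```text
time: 21.18
ee_pos: [0.487, -0.2341, 0.2008]
tcp_rot: [179.7, -0.0, 56.5]
wrist_force: [0.2, -0.7, 0.6]
opening: 0.0501
```

```bash
python3 - <<'E'
from h import *
plan((.4873,-.2343,.2))
im=imaging.camera('wrist');a=imaging.camera('scene');b=imaging.camera('side')
r=lambda im,x,y,s:cv2.resize(im[y:y+s,x:x+s],(390,390),interpolation=cv2.INTER_CUBIC)
cv2.imwrite('pics/f.png',np.hstack([r(im,190,130,130),r(b,165,215,95)]))
cv2.imwrite('pics/g.png',np.hstack([r(a,345,165,80),r(b,185,90,80)]))
cv2.imwrite('pics/fs.png',a)
E
```

```text
t 21.18 pos [ 0.487  -0.2341  0.2008] rot [ 1.7974e+02 -3.0000e-02  5.6530e+01] F [ 0.2 -0.7  0.6] q6 97.8 op 0.0501 n 1
[0.005, -0.001, -0.0] [-0.0, 0.03, 0.08]
```

View pics/f.png

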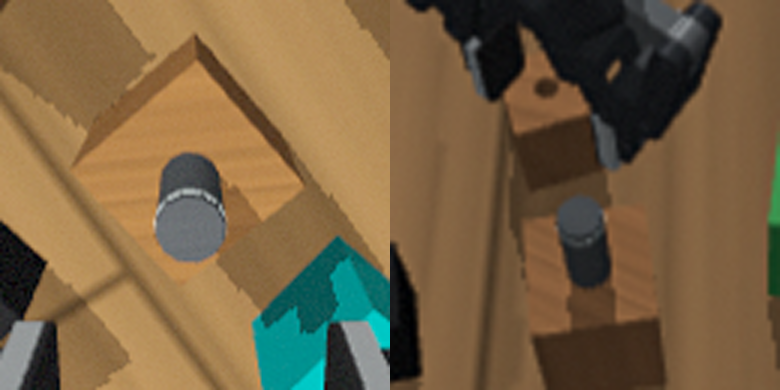

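View pics/g.png

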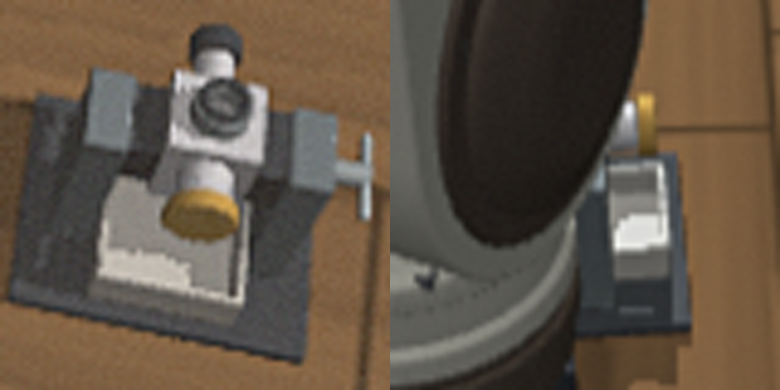

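View pics/fs.png

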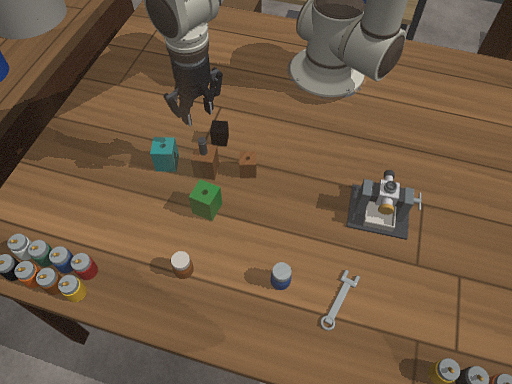

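>>> servo_tool:
  moves:
    - [[0, 0, 0, 0, 0, 0, 5], [0, 0, 0, 0, 0, 0, 5]]

```text
time: 21.5
ee_pos: [0.4859, -0.2336, 0.1973]
tcp_rot: [-180.0, 0.0, 56.5]
wrist_force: [0.1, 0.2, 0.5]
opening: 0.0501
```

```bash
python3 - <<'E'
from workcell import bot
o=bot.get_obs();print(o['time'],o['ee_pos'],o['qd'].round(2));print(bot.job_done())
E
```

```text
21.5 [ 0.48587146 -0.23356547  0.19733223] [ 0.01  0.3  -0.79 -0.24  0.02  0.1 ]
the job is handed in; nothing more can be done
None
```

I pushed the plug out of the bore, pressed the collar's sprung top down with the drift's shoulder, put the drift back in its stand, and handed the job in at 21.5 s.

- **Stand:** I used the large brown block at scene pixel (206,160), which held the drift. The smaller brown block at (247,167) and the black, green and turquoise blocks did not fit the description.
- **Push:** The plug slid under roughly 8 to 14 N. The force fell to zero at a tip depth of about 40 mm, which is where the plug dropped.
- **Collar:** The shoulder met the ring with the tip about 57 mm below the mouth. It gave about 1.5 mm, then came up against a firm stop at about 14 N.
- **Last checks:** The wrist view after drawing out showed the bore empty. Afterwards the drift stood upright in its stand. It had seated at the same height as it was picked up, within 0.5 mm, with about 15 N of contact as the shoulder landed. The gripper was open and clear, about 7 cm above the drift. The jars and wrench appear unmoved in the scene picture.

**Not seen directly:** The plug lying in the tray was hidden under the head in every view. That it is there rests on the force dropping away, the drift passing well beyond the 44 mm bore, and the empty bore.

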